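# Shake desiccant tablets over the dryer pan and lower the hood

### The arm

A 7-joint arm with a two-finger parallel gripper is mounted at the origin on a cart in front of the work surface, level with it; the furniture and walls round the work are solid. World frame = base frame: x ahead of the robot, y to its left, z up, the work surface at z = 0. Lengths are in m, angles in rad, forces in N, time in s.
With the tool pointing down it reaches from about 0.4 to 0.875 m from the base axis. Payload 19.3 kg.
Tool frame: the origin (TCP) lies at the very end of the fingers, on their centre line; the grasp point (between the pads) lies 19 mm behind it (r.tcp_to_grasp is the z of the grasp point in the tool frame, in m); z points along the fingers, y is the line along which they close (so a half turn about z gives the same grasp; the last joint's range is limited). The gripper opens to 85 mm and grips with 20 to 120 N. Pads are 22 mm wide; open, the fingers measure 114 mm over their backs; the gripper's body (76 mm by 85 mm) begins 54 mm behind the grasp point. The pads swing forward as they close: fully open they stand 13 mm farther back than shut.
Start: joints at [-1.199, 0.521, -0.036, 1.599, 0.021, 1.021, -0.113], TCP at [0.267, 0.565, 0.231] pointing down, gripper open.
Joint ranges: [-2.91, 2.91], [-0.3, 2.13], [-1.5, 1.42], [0.17, 2.43], [-1.26, 4.41], [0.16, 1.93], [-2.52, 2.52]. Speed limits (rad/s): [1.89, 1.89, 2.39, 2.39, 3.01, 3.01, 3.01].

### API

Orientations are given as a rotation vector (axis times angle).
In Python, from workcell import sense, cams, order, r gives the robot as it stands. The module is installed in compiled form; this text tells all that it offers.
- The arm moves only by the tool step_arm, never from a script. Its argument "moves" is a list of rows, each an object with "rotation": the turn, a rotation vector about the tool's x, y, z in rad, a list of three; "slide": the shift along the tool's x, y, z in m, a list of three; "fingers": the finger opening in m, from 0 to 0.0854. In form: [{"rotation": [wx, wy, wz], "slide": [x, y, z], "fingers": fingers}, ...]. A call has 1 to 20 rows; each row shifts and turns the commanded pose from where the row before left it, along the tool's axes as they then stand; what a row does not reach is not made up. A row lasts 1/8 s, in which the tool goes at most 62.5 mm and 10.7 degrees, less where a joint would pass 70% of its speed; a pose out of reach is approached as far as the arm can. A call is refused whole if a number of a shift passes 0.0625 or a number of a turn 0.188, either way. A call with a gripper value outside its range is refused whole. The fingers move at their own pace and stop on an object; "force" is the grip in N (left out, the last holds). Time passes only in rows, so rows that do not move let the fingers close. It gives the time, the measured TCP pose, the force, the opening and the grip force at its end, in the units of the state.
- sense(): the state, without advancing time (a new reading comes with each control period).
- cams.capture(name): name is "scene" or "top" or "wrist"; returns a dict with "color" (400x640x3 uint8, blue, green, red), "depth" (400x640 float32, m along the optical axis (not along the pixel's ray), 0 where there is no reading), "vertical_fov" (degrees; the focal length in pixels is half the picture's height over the tangent of half this angle, whatever the lens; pixels are square), "cx", "cy" (the principal point, pixels), "k1" (the pictures are not rectified: a ray, as slopes to the right and down, at radius r is drawn at 1 + k1 r^2 times it, then the intrinsics apply), "R" (3x3) and "t" (3): a world point X has camera coordinates R X + t. Camera axes: x right, y down, z forward; pixel columns grow to the right and rows downward; lengths in m; the calibration is good to about 2 mm. A picture is of the moment at which its call begins.
- order.finish_job(): hands the job in; it is judged then, once.
The state is a dict: "time_s": time; "joints": joint angles; "joint_velocities": joint speeds; "effort": joint torques, N m; "tcp_pos": TCP position; "orientation": TCP orientation; "contact_force": force on the tool from outside, world axes, zero at the start; "ft_torque": the same for the moment, N m; "width": finger opening in m; "grasp_force": force on a finger pad.
Only numpy, scipy, OpenCV 4.12 (cv2) and the standard library are available. Lean on these libraries where they do the work, as an engineer would, in place of code of your own. Each camera call takes 0.05 s, during which the arm holds its last target. There are 200 camera calls.

### The job

Regenerate the desiccant: pick up the shaker and, from close above the pan of the open infrared dryer, shake all eight tablets out of its open end so that they lie in a single layer, spread evenly over the left, middle and right of the pan. Stand the empty shaker upright on the counter again, then lower the dryer's hood gently, without letting it drop, until it is fully closed. Do not touch the tablets with the fingers, and leave the other things on the counter where they are.

Things in the scene. Friction and masses are not known exactly. Their poses are not given: they have to be found in the camera images.
- shaker: flat two-lane steel chute under a clear cover, 126 long x 55 wide x 22 high (65 with the black grip on top), loose, 0.2 kg. Origin: centre of the underside; x points out of its one open end, z up. Floor at z = 3; two lanes 23 wide (middles at y = +-12.7) with a rib 8 high between, covered to x = 44, floor to the lip at x = 63. Tablets start to slide when tilted 14 to 20 degrees, sooner when shaken
- grip (a point): centre of the shaker's grip: a straight bar 94 long (along the shaker's x, its middle at x = -18), 18 wide (y), 18 high (z), 56 above the underside on two posts; 25 free between the bar's underside and the cover. Axes as the shaker's
- mouth (a point): middle of the lip at the shaker's open end (51 wide), x points out. Axes as the shaker's
- tablet_0: white desiccant tablet 1 of 8, a round bevelled disc 20 diameter x 12 thick, 10 g; origin at its centre, z along its axis. Starts lying flat in the shaker
- tablet_1: white desiccant tablet 2 of 8, a round bevelled disc 20 diameter x 12 thick, 10 g; origin at its centre, z along its axis. Starts lying flat in the shaker
- tablet_2: white desiccant tablet 3 of 8, a round bevelled disc 20 diameter x 12 thick, 10 g; origin at its centre, z along its axis. Starts lying flat in the shaker
- tablet_3: white desiccant tablet 4 of 8, a round bevelled disc 20 diameter x 12 thick, 10 g; origin at its centre, z along its axis. Starts lying flat in the shaker
- tablet_4: white desiccant tablet 5 of 8, a round bevelled disc 20 diameter x 12 thick, 10 g; origin at its centre, z along its axis. Starts lying flat in the shaker
- tablet_5: white desiccant tablet 6 of 8, a round bevelled disc 20 diameter x 12 thick, 10 g; origin at its centre, z along its axis. Starts lying flat in the shaker
- tablet_6: white desiccant tablet 7 of 8, a round bevelled disc 20 diameter x 12 thick, 10 g; origin at its centre, z along its axis. Starts lying flat in the shaker
- tablet_7: white desiccant tablet 8 of 8, a round bevelled disc 20 diameter x 12 thick, 10 g; origin at its centre, z along its axis. Starts lying flat in the shaker
- pan (a point): centre of the floor of the dryer's aluminium pan, 50 above the counter; inside 84 (x) x 186 (y), rim 12 high. x points to the dryer's back (the hinge), y to its left, z up; so left is y > 31, right is y < -31. The dryer's base is fixed, 195 deep x 256 wide x 46 high; the pan sits 14 in front of its middle
- hinge (a point): middle of the hood's hinge axis, which runs along y (same axes as pan): 100 behind the pan's centre and 66 above the counter
- hood (a joint): hood angle in rad: 0 fully closed on its stop, grows as the front edge swings up and back; 1.66 is the open stop. It starts near upright, where it stays; lower than about 1.2 it falls shut unless held (hood 168 deep, 234 wide, 0.4 kg)
- hood_handle (a point): middle of the hood's handle, a round black bar 12 in diameter and 116 long along y, 37 clear in front of the hood's front edge (31 free gap) on two arms at its ends; 205 from the hinge axis. Closed, it is 80 above the counter and 105 in front of the pan's centre; with the hood upright it is about 271 above the counter
- beaker: plastic beaker 72 diameter x 87 high, bystander
- control_n: small white vial 24 diameter x 44 high, bystander
- stain_drop: brown dropper bottle 32 diameter x 75 high, bystander
- kit_box_2: carton 70 x 110 x 40 high, bystander
- bench_timer: bench timer 66 x 66 x 20 high, bystander

How it is judged:
By the outcome, as a careful person would: the job done as asked, in the order asked, and still so for the second after the job is handed in, with the robot touching nothing.
It also fails if it takes over 72 s, if anything falls off the work surface, if the arm or the gripper's body presses on something with over 40 N, if the wrist force passes 120 N, or if a joint passes its speed limit or range.

## Working session

There is one attempt and no reset: what is moved stays moved. The work goes in short steps, Python scripts to look and compute and a tool call to move; the robot and the scene stay as the last step left them, time stands still between calls to the robot, and variables do not carry over. Pictures are saved under pics/ and viewed, at most 10 in all, crops included, and the job is handed in when it is done.

Besides the shell and the picture viewer there is one more tool, called after ">>>" as name(argument=value, ...) on one line, values as JSON. step_arm: Moves the arm, as the interface text tells. Its arguments: {"type":"object","properties":{"moves":{"type":"array","items":{"type":"object","properties":{"rotation":{"type":"array","items":{"type":"number"}},"slide":{"type":"array","items":{"type":"number"}},"fingers":{"type":"number"}}}},"force":{"type":"number"}},"required":["moves"]}

```bash
mkdir -p pics; cat > h.py <<'E'
import numpy as np, cv2
from scipy.spatial.transform import Rotation as Ro
from workcell import sense, cams, order, r
def cap(n,save=None):
    c=cams.capture(n)
    if save: cv2.imwrite('pics/'+save+'.png',c['color'])
    return c
def K(c):
    f=200/np.tan(np.radians(c['vertical_fov'])/2); return f
def rays(c,px):
    px=np.atleast_2d(np.asarray(px,float)); f=K(c)
    d=np.c_[(px[:,0]-c['cx'])/f,(px[:,1]-c['cy'])/f]; u=d.copy()
    for _ in range(20): u=d/(1+c['k1']*(u**2).sum(1,keepdims=True))
    return np.c_[u,np.ones(len(u))]
def plane(c,px,z):
    R,t=np.array(c['R']),np.array(c['t']); o=-R.T@t; d=rays(c,px)@R
    return o+d*((z-o[2])/d[:,2])[:,None]
def cloud(c):
    v,u=np.nonzero(c['depth']>0); p=rays(c,np.c_[u,v])*c['depth'][v,u][:,None]
    return (p-np.array(c['t']))@np.array(c['R']),u,v
E
python3 - <<'E'
from h import *
s=sense(); print({k:np.round(v,3).tolist() for k,v in s.items()}, r.tcp_to_grasp)
for n in('scene','top'):
    c=cap(n,n+'0'); print(n,np.round(-np.array(c['R']).T@np.array(c['t']),3),c['vertical_fov'],c['k1'],(c['depth']>0).mean())
E
```

```text
{'time_s': 0.0, 'joints': [-1.199, 0.522, -0.036, 1.6, 0.021, 1.021, -0.113], 'joint_velocities': [0.001, 0.0, 0.0, -0.0, -0.0, 0.001, -0.002], 'effort': [0.0, -92.711, 1.98, -36.995, 0.018, 0.008, -0.0], 'tcp_pos': [0.267, 0.565, 0.231], 'orientation': [-0.688, -3.065, 0.002], 'contact_force': [-0.07, -0.276, -0.032], 'ft_torque': [-0.012, -0.017, 0.031], 'grasp_force': 0.0, 'width': 0.086} -0.0187
scene [ 0.048 -0.692  0.659] 57.66013007040458 -0.016219679973329085 0.99611328125
top [0.383 0.126 1.032] 56.82484891219075 -0.04532076291963857 0.9960546875
```

View pics/scene0.png

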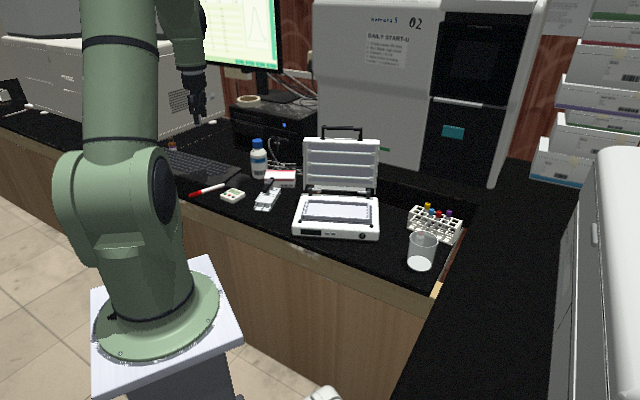

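View pics/top0.png

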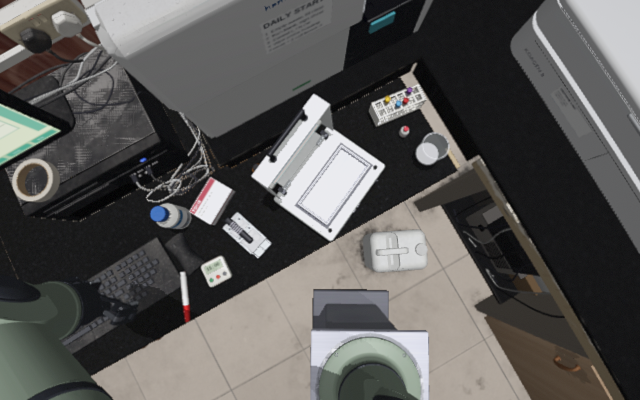

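The scene view shows the open dryer around (337,190) and the shaker at (267,195). In the top view, the shaker is at (247,235) next to the carton and timer, and the pan is at (335,188).

```bash
python3 - <<'E'
from h import *
c=cap('top'); im=c['color']
cr=cv2.resize(im[80:270,200:400],None,fx=3.1,fy=3.1,interpolation=cv2.INTER_CUBIC); cv2.imwrite('pics/topcrop.png',cr)
P,u,v=cloud(c)
# height map over region
m=(u>200)&(u<400)&(v>80)&(v<270)
Q=P[m]; 
print('table z',np.median(P[(abs(P[:,2])<.02)][:,2]))
# shaker: points within box near pixel
m=(u>218)&(u<276)&(v>205)&(v<262)&(P[:,2]>.01)&(P[:,2]<.09)
S=P[m]; print('shaker',len(S),S.min(0),S.max(0),np.median(S,0))
for lo,hi in((.01,.035),(.055,.08)):
    T=S[(S[:,2]>lo)&(S[:,2]<hi)]; rc=cv2.minAreaRect((T[:,:2]*1000).astype(np.float32)); print(lo,len(T),rc,np.median(T[:,2]))
m=(u>270)&(u<400)&(v>120)&(v<250)&(P[:,2]>.03)&(P[:,2]<.075)
T=P[m]; print('dryer',cv2.minAreaRect((T[:,:2]*1000).astype(np.float32)),np.median(T[:,2]))
m=(u>240)&(u<350)&(v>80)&(v<200)&(P[:,2]>.255)
T=P[m]; print('handle',cv2.minAreaRect((T[:,:2]*1000).astype(np.float32)),T.max(0),T.min(0))
E
```

```text
table z 0.00109010933044989
shaker 958 [0.33144262 0.27541723 0.01015312] [0.48172941 0.4195394  0.07052912] [0.4090955  0.34651311 0.0244103 ]
0.01 697 ((408.9874267578125, 347.04949951171875), (150.44859313964844, 140.753173828125), 2.5654375553131104) 0.02304072923820905
0.055 246 ((415.2904052734375, 353.2913818359375), (93.86409759521484, 18.629901885986328), 49.71424102783203) 0.06533762217665957
dryer ((553.4854125976562, 115.24996948242188), (320.8237609863281, 305.14495849609375), 5.072673320770264) 0.04911700665539837
handle ((654.1337890625, 233.5625762939453), (145.55384826660156, 115.87333679199219), 30.486289978027344) [0.73860953 0.31221885 0.40773532] [0.56419196 0.17336256 0.25500479]
```

View pics/topcrop.png

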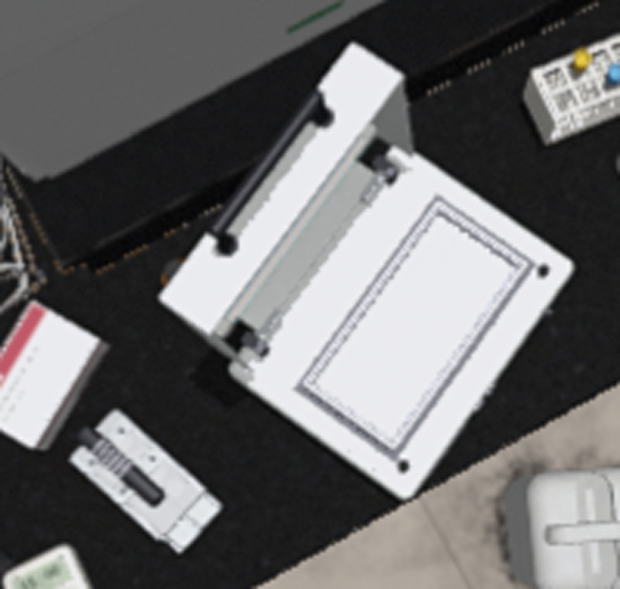

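The shaker's bar runs from (88,438) to (155,500) in the crop, with its open end at the lower right. The pan rim corners are at about (437,197), (540,270), (400,455) and (297,388).

```bash
python3 - <<'E'
from h import *
c=cap('top')
q=np.array([(437,197),(540,270),(400,455),(297,388)])/3.1+[200,80]
p=plane(c,q,.062); print('rim corners',np.round(p,4).tolist())
print('centre',p.mean(0)); 
a=(p[1]-p[2]);b=(p[0]-p[3]); print('sides',np.linalg.norm(a),np.linalg.norm(b),np.linalg.norm(p[0]-p[1]),np.linalg.norm(p[3]-p[2]))
d=-(a+b)[:2]; print('pan y yaw',np.degrees(np.arctan2(d[1],d[0])))
P,u,v=cloud(c)
# dryer base top
m=(P[:,2]>.043)&(P[:,2]<.066)&(u>262)&(u<390)&(v>120)&(v<245)
m=m&(P[:,0]<.75)
im=np.zeros((400,640),np.uint8); im[v[m],u[m]]=255
n,l,st,ce=cv2.connectedComponentsWithStats(im); k=1+np.argmax(st[1:,4]); vv,uu=np.nonzero(l==k)
T=plane(c,np.c_[uu,vv],.046); print('base',cv2.minAreaRect((T[:,:2]*1000).astype(np.float32)))
g=(P[:,2]>.055)&(P[:,2]<.08)&(u>218)&(u<276)&(v>205)&(v<262)
T=plane(c,np.c_[u[g],v[g]],.065); print('grip',cv2.minAreaRect((T[:,:2]*1000).astype(np.float32)),T.mean(0), np.median(P[g],0))
m=(P[:,2]>.25)&(P[:,2]<.30)&(c['color'][v,u].max(1)<70)&(u>240)&(u<350)&(v>80)&(v<200)
T=P[m]; print('handle',m.sum(),cv2.minAreaRect((T[:,:2]*1000).astype(np.float32)),np.median(T,0),T[:,2].max())
s=sense(); print(Ro.from_rotvec(s['orientation']).as_matrix().round(3))
E
```

```text
rim corners [[0.6515, 0.085, 0.062], [0.5882, -0.0044, 0.062], [0.4272, 0.1142, 0.062], [0.4829, 0.2027, 0.062]]
centre [0.53746643 0.09936802 0.062     ]
sides 0.19995785466874227 0.20566769296656093 0.10955755432382204 0.10448786298460273
pan y yaw 144.35096660480323
base ((548.9373779296875, 115.54359436035156), (192.90206909179688, 254.49330139160156), 55.01624298095703)
grip ((415.0375671386719, 352.4137878417969), (94.01091003417969, 19.196496963500977), 50.12501525878906) [0.41474718 0.35142691 0.065     ] [0.41490903 0.35161646 0.06543407]
handle 236 ((616.842529296875, 212.25384521484375), (12.761124610900879, 124.16309356689453), 55.01625061035156) [0.61605607 0.21251417 0.27418085] 0.27902455967635525
[[-0.904  0.428 -0.   ]
 [ 0.428  0.904 -0.001]
 [-0.    -0.001 -1.   ]]
```

>>> step_arm(moves=[{"rotation": [0,0,-0.1645]},{"rotation": [0,0,-0.1645]},{"rotation": [0,0,-0.1645]},{"rotation": [0,0,-0.1645]},{"rotation": [0,0,-0.1645]},{"rotation": [0,0,-0.1645]},{"rotation": [0,0,-0.1645]},{"rotation": [0,0,-0.1645]},{"slide": [0.0114,-0.0417,0.0185]},{"slide": [0.0114,-0.0417,0.0185]},{"slide": [0.0114,-0.0417,0.0185]},{"slide": [0.0114,-0.0417,0.0185]},{"slide": [0.0114,-0.0417,0.0185]},{"slide": [0.0114,-0.0417,0.0185]},{},{}], force=60)

```text
invalid input at $.moves[0]: expected keys rotation, slide, fingers
```

```bash
cat >> h.py <<'E'
PAN=np.array([.540,.103,.05]); Y0=np.radians(55.); EX=np.array([np.cos(Y0),np.sin(Y0),0]); EY=np.array([-EX[1],EX[0],0])
def rel(pos,yaw=None,tilt=None):
    "tool-frame slide to a world TCP pos; turn to a down-pointing tool with y at yaw"
    s=sense(); R=Ro.from_rotvec(s['orientation'])
    print('slide',R.inv().apply(np.array(pos)-s['tcp_pos']).round(4))
    if yaw is not None:
        y=np.array([np.cos(yaw),np.sin(yaw),0]); z=np.array([0,0,-1.]); T=Ro.from_matrix(np.c_[np.cross(y,z),y,z])
        print('turn',(R.inv()*T).as_rotvec().round(4))
E
python3 - <<'E'
from h import *
s=sense(); print(s['tcp_pos'],s['joints'],s['time_s'])
rel([.415,.352,.037],np.radians(140.1)); cap('wrist','w1')
E
```

```text
[0.26715746 0.56477441 0.23095781] [-1.19918339  0.52175398 -0.03631809  1.59981275  0.02114857  1.02113995
 -0.11278709] 0.2
slide [-0.2246 -0.129   0.1941]
turn [-6.0000e-04 -5.0000e-04 -1.3163e+00]
```

View pics/w1.png

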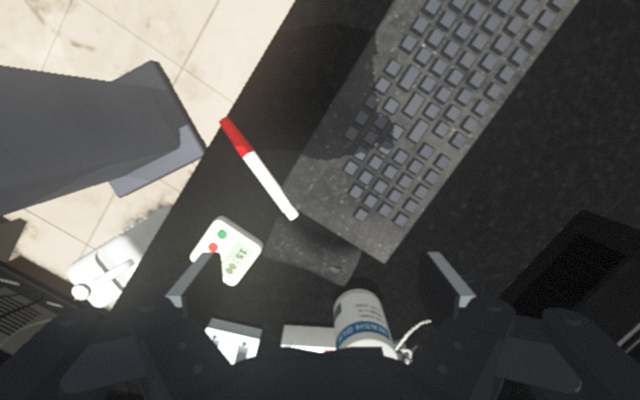

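The call was refused because every row needs all three keys. The wrist picture is still from the start pose: fingers at (195,280) and (450,280), timer at (228,248).

>>> step_arm(moves=[{"rotation": [0,0,-0.1645],"slide": [0,0,0],"fingers": 0.085},{"rotation": [0,0,-0.1645],"slide": [0,0,0],"fingers": 0.085},{"rotation": [0,0,-0.1645],"slide": [0,0,0],"fingers": 0.085},{"rotation": [0,0,-0.1645],"slide": [0,0,0],"fingers": 0.085},{"rotation": [0,0,-0.1645],"slide": [0,0,0],"fingers": 0.085},{"rotation": [0,0,-0.1645],"slide": [0,0,0],"fingers": 0.085},{"rotation": [0,0,-0.1645],"slide": [0,0,0],"fingers": 0.085},{"rotation": [0,0,-0.1645],"slide": [0,0,0],"fingers": 0.085},{"rotation": [0,0,0],"slide": [0.0114,-0.0417,0.0185],"fingers": 0.085},{"rotation": [0,0,0],"slide": [0.0114,-0.0417,0.0185],"fingers": 0.085},{"rotation": [0,0,0],"slide": [0.0114,-0.0417,0.0185],"fingers": 0.085},{"rotation": [0,0,0],"slide": [0.0114,-0.0417,0.0185],"fingers": 0.085},{"rotation": [0,0,0],"slide": [0.0114,-0.0417,0.0185],"fingers": 0.085},{"rotation": [0,0,0],"slide": [0.0114,-0.0417,0.0185],"fingers": 0.085},{"rotation": [0,0,0],"slide": [0,0,0],"fingers": 0.085},{"rotation": [0,0,0],"slide": [0,0,0],"fingers": 0.085}], force=60)

```text
time_s: 2.25
tcp_pos: [0.4151, 0.3524, 0.1204]
orientation: [-1.33, 2.846, 0.001]
contact_force: [-0.2, 0.8, 0.4]
width: 0.0848
grasp_force: 0.0
```

```bash
python3 - <<'E'
from h import *
s=sense(); print(s['tcp_pos'],s['joints'],s['time_s'])
rel([.415,.352,.037],np.radians(140.1)); c=cap('wrist','w2')
P,u,v=cloud(c)
g=(P[:,2]>.055)&(P[:,2]<.075)&(np.hypot(P[:,0]-.415,P[:,1]-.352)<.07)&(c['color'][v,u].max(1)<90)
if g.sum()>50: print(g.sum(),cv2.minAreaRect((P[g][:,:2]*1000).astype(np.float32)))
E
```

```text
[0.41508517 0.35242089 0.12042222] [-0.58813744  0.55729846 -0.30631863  1.89780167  0.24305684  0.72224451
  1.41062094] 2.25
slide [ 0.0004 -0.0002  0.0834]
turn [ 0.0004  0.0002 -0.0003]
3353 ((415.7426452636719, 352.9910888671875), (91.92971801757812, 18.08666229248047), 49.3412971496582)
```

View pics/w2.png

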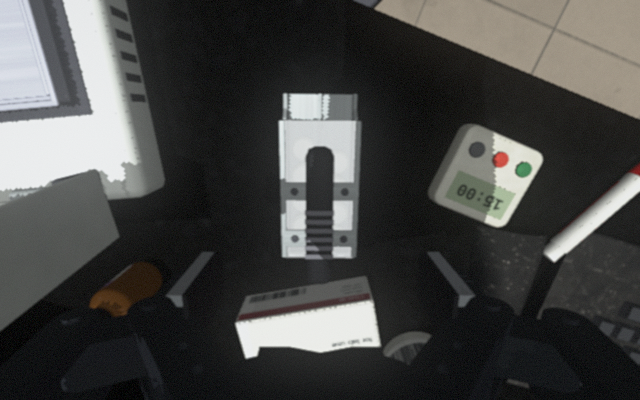

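Shaker square under the gripper: mouth at (320,97), bar (320,150–255). The carton at (308,318) and bottle at (125,288) are clear of the fingers. Descend and grip.

>>> step_arm(moves=[{"rotation": [0,0,0],"slide": [0,0,0.021],"fingers": 0.07},{"rotation": [0,0,0],"slide": [0,0,0.021],"fingers": 0.06},{"rotation": [0,0,0],"slide": [0,0,0.021],"fingers": 0.06},{"rotation": [0,0,0],"slide": [0,0,0.0205],"fingers": 0.06},{"rotation": [0,0,0],"slide": [0,0,0],"fingers": 0.03},{"rotation": [0,0,0],"slide": [0,0,0],"fingers": 0.01},{"rotation": [0,0,0],"slide": [0,0,0],"fingers": 0.005},{"rotation": [0,0,0],"slide": [0,0,0],"fingers": 0.005},{"rotation": [0,0,0],"slide": [0,0,0],"fingers": 0.005},{"rotation": [0,0,0],"slide": [0,0,0],"fingers": 0.005}], force=60)

```text
time_s: 3.55
tcp_pos: [0.4156, 0.3525, 0.0377]
orientation: [-1.329, 2.845, 0.001]
contact_force: [-0.9, -0.0, 8.0]
width: 0.0168
grasp_force: 59.6
```

>>> step_arm(moves=[{"rotation": [0,0,0],"slide": [0,0,-0.01],"fingers": 0.005},{"rotation": [0,0,0],"slide": [0,0,-0.02],"fingers": 0.005},{"rotation": [0,0.06,0],"slide": [0,0,-0.025],"fingers": 0.005},{"rotation": [0,0.06,0],"slide": [0,0,-0.025],"fingers": 0.005},{"rotation": [0,0,0],"slide": [0,0,-0.02],"fingers": 0.005},{"rotation": [0,0,0],"slide": [0,0,-0.01],"fingers": 0.005},{"rotation": [0,0,0],"slide": [0.01,-0.005,0],"fingers": 0.005},{"rotation": [0,0,0],"slide": [0.02,-0.009,0.002],"fingers": 0.005},{"rotation": [0,0,0],"slide": [0.025,-0.012,0.003],"fingers": 0.005},{"rotation": [0,0,0],"slide": [0.025,-0.012,0.003],"fingers": 0.005},{"rotation": [0,0,0],"slide": [0.022,-0.01,0.003],"fingers": 0.005},{"rotation": [0,0,0],"slide": [0.012,-0.006,0.002],"fingers": 0.005},{"rotation": [0,0,0],"slide": [0.005,-0.002,0],"fingers": 0.005}], force=70)

```text
time_s: 5.18
tcp_pos: [0.3844, 0.2274, 0.1477]
orientation: [1.282, -2.747, 0.077]
contact_force: [-0.1, -0.1, -2.2]
width: 0.0171
grasp_force: 68.5
```

>>> step_arm(moves=[{"rotation": [0,0,0.075],"slide": [0,0,0],"fingers": 0.005},{"rotation": [0,0,0.14],"slide": [0,0,0],"fingers": 0.005},{"rotation": [0,0,0.15],"slide": [0,0,0],"fingers": 0.005},{"rotation": [0,0,0.15],"slide": [0,0,0],"fingers": 0.005},{"rotation": [0,0,0.15],"slide": [0,0,0],"fingers": 0.005},{"rotation": [0,0,0.15],"slide": [0,0,0],"fingers": 0.005},{"rotation": [0,0,0.15],"slide": [0,0,0],"fingers": 0.005},{"rotation": [0,0,0.15],"slide": [0,0,0],"fingers": 0.005},{"rotation": [0,0,0.15],"slide": [0,0,0],"fingers": 0.005},{"rotation": [0,0,0.14],"slide": [0,0,0],"fingers": 0.005},{"rotation": [0,0,0.08],"slide": [0,0,0],"fingers": 0.005},{"rotation": [0,0,0],"slide": [0,0,0],"fingers": 0.005}])

```text
time_s: 6.68
tcp_pos: [0.3846, 0.2287, 0.1477]
orientation: [-0.927, -2.949, 0.172]
contact_force: [-0.1, 0.9, -2.3]
width: 0.0168
grasp_force: 68.4
```

```bash
cat >> h.py <<'E'
def pour(y,z,tilt,x=0.0):
    "turn/slide to shaker along +EY, lip bottom centre at pan (x,y), height z over pan floor, nose down tilt rad; prints present lip pose"
    s=sense(); R=Ro.from_rotvec(s['orientation']); p=np.array(s['tcp_pos']); m=np.array([.081,0,.0377])
    l=p+R.apply(m)-PAN; xx=R.apply([1,0,0])
    print('t',round(s['time_s'],2),'lip x %.1f y %.1f z %.1f mm'%(1000*l@EX,1000*l@EY,1000*l[2]),'nose down %.3f'%-np.arcsin(xx[2]),'yaw off %.2f'%np.degrees(np.arctan2(-xx@EX,xx@EY)))
    T=Ro.from_matrix(np.c_[EY,EX,[0,0,-1]])*Ro.from_rotvec([0,-tilt,0])
    tp=PAN+x*EX+y*EY+[0,0,z]-T.apply(m)
    print('slide',R.inv().apply(tp-p).round(4),'turn',(R.inv()*T).as_rotvec().round(4))
E
python3 - <<'E'
from h import *
s=sense();print(s['joints'],s['tcp_pos'],s['width'],s['contact_force'])
pour(.06,.08,-.12)
E
```

```text
[-7.27600779e-01  4.27658251e-01  5.37641271e-02  2.04538665e+00
  1.76382890e-03  7.86787367e-01  2.82788321e-01] [0.38458119 0.22871506 0.14773691] 0.016801752469039484 [-0.12509491  0.93448118 -2.32630991]
t 6.67 lip x 9.3 y 280.8 z 61.1 mm nose down -0.010 yaw off 0.05
slide [-0.2242 -0.0154 -0.0105] turn [-0.1195  0.1096 -0.0056]
```

>>> step_arm(moves=[{"rotation": [-0.03,0.03,0],"slide": [0,0,-0.008],"fingers": 0.005},{"rotation": [-0.05,0.045,0],"slide": [0,0,-0.014],"fingers": 0.005},{"rotation": [-0.04,0.035,0],"slide": [0,0,-0.008],"fingers": 0.005},{"rotation": [0,0,0],"slide": [-0.006,-0.001,0],"fingers": 0.005},{"rotation": [0,0,0],"slide": [-0.016,-0.002,-0.002],"fingers": 0.005},{"rotation": [0,0,0],"slide": [-0.026,-0.002,-0.003],"fingers": 0.005},{"rotation": [0,0,0],"slide": [-0.032,-0.002,-0.004],"fingers": 0.005},{"rotation": [0,0,0],"slide": [-0.036,-0.002,-0.004],"fingers": 0.005},{"rotation": [0,0,0],"slide": [-0.036,-0.002,-0.004],"fingers": 0.005},{"rotation": [0,0,0],"slide": [-0.032,-0.002,-0.004],"fingers": 0.005},{"rotation": [0,0,0],"slide": [-0.022,-0.001,-0.003],"fingers": 0.005},{"rotation": [0,0,0],"slide": [-0.012,-0.001,-0.001],"fingers": 0.005},{"rotation": [0,0,0],"slide": [-0.006,0,0],"fingers": 0.005},{"rotation": [0,0,0],"slide": [0,0,0],"fingers": 0.005}])

```text
time_s: 8.43
tcp_pos: [0.562, 0.0868, 0.1754]
orientation: [-0.92, -2.883, -0.055]
contact_force: [-0.6, -0.1, -2.4]
width: 0.017
grasp_force: 68.5
```

```bash
python3 - <<'E'
from h import *
print(sense()['joints'].round(2))
pour(.06,.025,.12)
a=cap('wrist')['color']; b=cap('scene')['color']; t=cap('top')['color']
b=cv2.resize(b[120:250,260:420],(640,520)) ; 
cv2.imwrite('pics/p1.png',np.vstack([np.hstack([cv2.resize(a,(480,300)),cv2.resize(t[100:250,240:400],(320,300))]),cv2.resize(b,(369,300))@np.eye(3) if 0 else np.hstack([cv2.resize(b,(369,300)),np.zeros((300,431,3),np.uint8)])]))
E
```

```text
[-0.25  0.55  0.06  1.73 -0.14  0.95  0.84]
t 8.43 lip x -0.1 y 57.7 z 97.7 mm nose down -0.120 yaw off -0.39
slide [0.0049 0.0006 0.0543] turn [-0.0003 -0.2404 -0.0068]
```

View pics/p1.png

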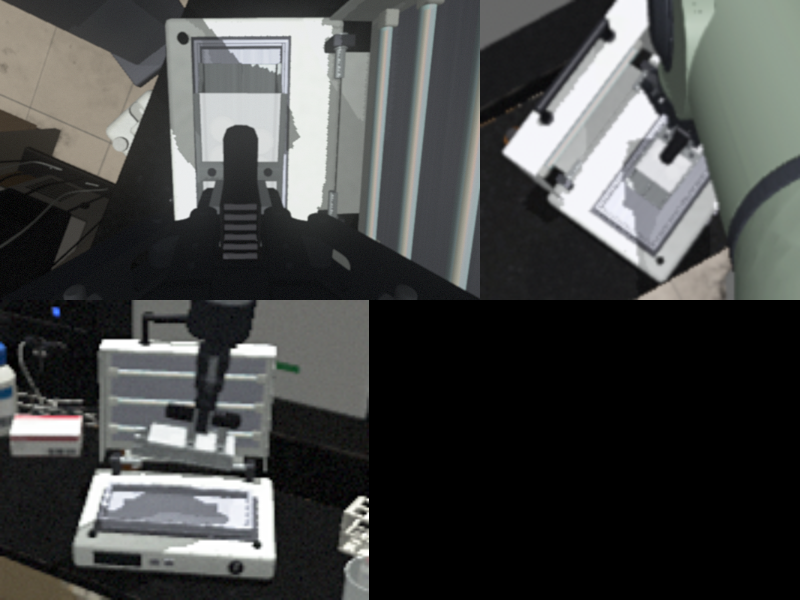

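Wrist view: shaker mouth at (240,95), centred over the pan (192–290 wide), with no tablets out yet. Now descend and tilt gently.

>>> step_arm(moves=[{"rotation": [0,0,0],"slide": [0.001,0,0.012],"fingers": 0.005},{"rotation": [0,0,0],"slide": [0.002,0,0.02],"fingers": 0.005},{"rotation": [0,-0.04,-0.003],"slide": [0.002,0,0.015],"fingers": 0.005},{"rotation": [0,-0.06,-0.004],"slide": [0,0,0.007],"fingers": 0.005},{"rotation": [0,-0.06,0],"slide": [0,0,0],"fingers": 0.005},{"rotation": [0,-0.05,0],"slide": [0,0,0],"fingers": 0.005},{"rotation": [0,-0.03,0],"slide": [0,0,0],"fingers": 0.005},{"rotation": [0,0,0],"slide": [0,0,0],"fingers": 0.005}])

```text
time_s: 9.57
tcp_pos: [0.5526, 0.0936, 0.1224]
orientation: [0.909, 2.887, -0.054]
contact_force: [0.4, -0.1, -2.9]
width: 0.0171
grasp_force: 68.5
```

```bash
cat >> h.py <<'E'
def blobs(X,Y,s=1.0,lo=(-60,-110),n=(120,220),minn=30):
    im=np.zeros(n,np.uint8); i=((X-lo[0])/s).astype(int); j=((Y-lo[1])/s).astype(int)
    k=(i>=0)&(j>=0)&(i<n[0])&(j<n[1]); im[i[k],j[k]]=255
    im=cv2.morphologyEx(im,cv2.MORPH_CLOSE,np.ones((3,3)))
    N,l,st,ce=cv2.connectedComponentsWithStats(im)
    return [(round(ce[q][1]*s+lo[0]),round(ce[q][0]*s+lo[1]),int(st[q][4])) for q in range(1,N) if st[q][4]>minn]
def det(save=None,cam='wrist'):
    s=sense(); R=Ro.from_rotvec(s['orientation']); c=cap(cam,save); P,u,v=cloud(c)
    q=R.inv().apply(P-s['tcp_pos'])*1000; S=np.c_[q[:,0]-18,-q[:,1],37.7-q[:,2]]   # shaker frame
    D=(P-PAN)*1000; X,Y,Z=D@EX,D@EY,D[:,2]
    inpan=(abs(X)<40)&(abs(Y)<91)
    shk=(S[:,0]<66)&(abs(S[:,1])<32)&(S[:,2]>-4)
    f=inpan&~shk; g=f&(Z>6)&(Z<30)
    print(cam,'floor z %.1f'%np.median(Z[f]),'pan blobs x,y,area',blobs(X[g],Y[g]),'maxz %.1f'%np.percentile(Z[g],95) if g.any() else '')
    a=(S[:,0]>45)&(S[:,0]<75)&(S[:,2]>8)&(S[:,2]<20)
    for n,m in(('+',a&(S[:,1]>2)&(S[:,1]<25)),('-',a&(S[:,1]<-2)&(S[:,1]>-25))): print(' apron',n,m.sum(),'x %.0f..%.0f'%tuple(np.percentile(S[m][:,0],[3,97])) if m.sum()>20 else '')
E
python3 - <<'E'
from h import *
pour(.06,.02,.25); det(); det(cam='scene')
E
```

```text
t 9.57 lip x -0.5 y 60.3 z 25.3 mm nose down 0.120 yaw off 0.05
slide [ 0.006   0.0005 -0.0049] turn [ 0.0002 -0.1305  0.0008]
wrist floor z 1.6 pan blobs x,y,area [(-40, 11, 159)] maxz 12.6
 apron + 199 x 45..62
 apron - 37 x 46..62
scene floor z 203.7 pan blobs x,y,area [] maxz 9.3
 apron + 5 
 apron - 1
```

>>> step_arm(moves=[{"rotation": [0,-0.05,0],"slide": [0.002,0,-0.002],"fingers": 0.005},{"rotation": [0,-0.04,0],"slide": [0.002,0,-0.0015],"fingers": 0.005},{"rotation": [0,-0.03,0],"slide": [0.001,0,-0.001],"fingers": 0.005},{"rotation": [0,0,0],"slide": [0,0,0],"fingers": 0.005}])

```text
time_s: 10.18
tcp_pos: [0.5483, 0.0965, 0.1262]
orientation: [0.875, 2.777, -0.105]
contact_force: [0.5, -0.1, -2.8]
width: 0.0168
grasp_force: 68.6
```

```bash
python3 - <<'E'
from h import *
pour(.06,.02,.28); det()
E
```

```text
t 10.18 lip x -0.5 y 59.2 z 20.4 mm nose down 0.240 yaw off 0.01
slide [ 0.0025  0.0005 -0.0031] turn [ 0.0002 -0.0405  0.0001]
wrist floor z 1.2 pan blobs x,y,area [(-40, 24, 134)] maxz 12.5
 apron + 204 x 45..62
 apron - 21 x 45..59
```

>>> step_arm(moves=[{"rotation": [0,-0.04,0],"slide": [0.002,0,-0.003],"fingers": 0.005},{"rotation": [0,0,0],"slide": [0,0,0],"fingers": 0.005}])

```text
time_s: 10.48
tcp_pos: [0.5462, 0.0979, 0.1287]
orientation: [0.864, 2.74, -0.121]
contact_force: [-0.1, -0.0, -1.8]
width: 0.0168
grasp_force: 68.6
```

```bash
python3 - <<'E'
from h import *
pour(.06,.02,.32); det('w3')
E
```

```text
t 10.47 lip x -0.6 y 59.5 z 20.1 mm nose down 0.279 yaw off -0.00
slide [ 0.0021  0.0006 -0.0033] turn [ 0.0002 -0.0407 -0.    ]
wrist floor z 1.2 pan blobs x,y,area [(-40, 30, 121)] maxz 12.7
 apron + 204 x 46..62
 apron - 36 x 46..62
```

View pics/w3.png

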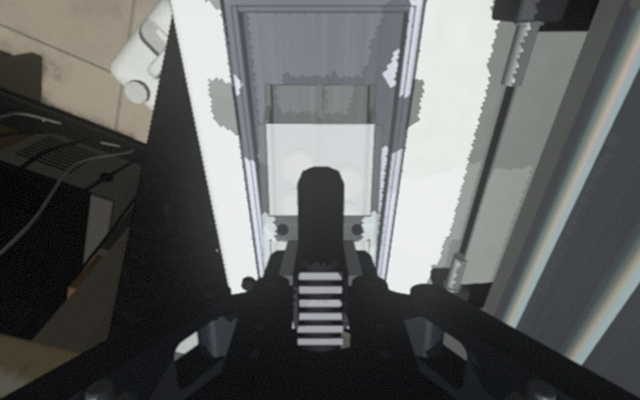

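Wrist view: the apron at (320,103) is empty. The front pair of tablets shows faintly through the cover near (297,160) and (350,160). Keep tilting in small steps.

>>> step_arm(moves=[{"rotation": [0,-0.04,0],"slide": [0.002,0,-0.003],"fingers": 0.005}])

```text
time_s: 10.65
tcp_pos: [0.5449, 0.0983, 0.1313]
orientation: [0.856, 2.701, -0.137]
contact_force: [0.2, 0.5, -3.0]
width: 0.0167
grasp_force: 68.6
```

```bash
python3 - <<'E'
from h import *
pour(.06,.02,.36); det()
E
```

```text
t 10.65 lip x -0.8 y 58.3 z 20.0 mm nose down 0.320 yaw off -0.18
slide [ 0.0032  0.0011 -0.0037] turn [ 0.0002 -0.0401 -0.0029]
wrist floor z 1.1 pan blobs x,y,area [(-40, 38, 104)] maxz 12.7
 apron + 201 x 46..62
 apron - 2
```

>>> step_arm(moves=[{"rotation": [0,-0.02,0],"slide": [0.001,0,-0.0015],"fingers": 0.005}])

```text
time_s: 10.82
tcp_pos: [0.5433, 0.0999, 0.1323]
orientation: [0.848, 2.683, -0.144]
contact_force: [0.4, 0.5, -2.3]
width: 0.017
grasp_force: 68.6
```

```bash
python3 - <<'E'
from h import *
pour(.06,.02,.36); det()
E
```

```text
t 10.82 lip x -0.6 y 59.3 z 19.8 mm nose down 0.340 yaw off -0.07
slide [ 0.0013  0.0007 -0.0021] turn [ 0.0004 -0.0201 -0.0012]
wrist floor z 1.1 pan blobs x,y,area [(-40, 38, 106)] maxz 12.7
 apron + 198 x 46..62
 apron - 0
```

>>> step_arm(moves=[{"rotation": [0,-0.02,0],"slide": [0.001,0,-0.0015],"fingers": 0.005},{"rotation": [0,0,0],"slide": [0,0,0],"fingers": 0.005}])

```text
time_s: 11.12
tcp_pos: [0.5415, 0.1013, 0.1332]
orientation: [0.84, 2.665, -0.153]
contact_force: [-0.0, -0.3, -2.1]
width: 0.0169
grasp_force: 68.6
```

```bash
python3 - <<'E'
from h import *
pour(.06,.02,.38); det()
c=cap('wrist'); cv2.imwrite('pics/w4.png',cv2.resize(c['color'][60:260,220:420],(600,600))) 
E
```

```text
t 11.12 lip x -0.5 y 60.3 z 19.4 mm nose down 0.360 yaw off 0.01
slide [ 0.0003  0.0005 -0.0021] turn [ 0.0003 -0.0198  0.0002]
wrist floor z 1.2 pan blobs x,y,area [(-40, 38, 105)] maxz 12.6
 apron + 199 x 45..62
 apron - 0
```

>>> step_arm(moves=[{"rotation": [0,-0.02,0],"slide": [0.001,0,-0.0015],"fingers": 0.005}])

```text
time_s: 11.35
tcp_pos: [0.5409, 0.1014, 0.1345]
orientation: [0.836, 2.645, -0.159]
contact_force: [-0.0, -0.1, -1.8]
width: 0.0167
grasp_force: 68.6
```

```bash
python3 - <<'E'
from h import *
pour(.06,.02,.38); det()
E
```

```text
t 11.35 lip x -0.7 y 59.6 z 19.5 mm nose down 0.380 yaw off -0.11
slide [ 0.0002  0.0008 -0.0006] turn [ 0.0005  0.0002 -0.0017]
wrist floor z 1.2 pan blobs x,y,area [(-40, 43, 95)] maxz 12.3
 apron + 192 x 46..62
 apron - 3
```

```bash
python3 - <<'E'
from h import *
a=cv2.imread('pics/w3.png'); b=cap('wrist','w5')['color']
for n,im in(('w3',a),('now',b)):
    g=im.min(2).astype(int)
    print(n,'rows 80..220 step4'); 
    for lo,hi in((284,306),(338,360)): print(g[80:220:5,lo:hi].mean(1).astype(int).tolist())
E
```

```text
w3 rows 80..220 step4
[109, 112, 126, 126, 127, 126, 125, 112, 112, 210, 209, 209, 209, 209, 210, 216, 219, 219, 207, 181, 162, 149, 150, 154, 155, 157, 158, 120]
[108, 112, 124, 123, 122, 121, 119, 114, 114, 204, 210, 210, 210, 210, 210, 210, 210, 208, 212, 199, 184, 172, 172, 171, 166, 167, 171, 131]
now rows 80..220 step4
[108, 109, 123, 124, 123, 124, 111, 111, 111, 210, 209, 210, 218, 219, 219, 219, 219, 216, 198, 173, 159, 154, 157, 156, 156, 157, 152, 116]
[107, 105, 114, 113, 111, 111, 112, 112, 113, 204, 210, 210, 210, 210, 210, 217, 219, 219, 217, 199, 183, 166, 164, 167, 172, 174, 174, 131]
```

```bash
cat >> h.py <<'E'
def lanes(k=1):
    for _ in range(k):
        t=sense()['time_s']; c=cap('wrist'); g=c['color'].min(2).astype(float); o=[]
        for lo,hi in((284,306),(338,360)):
            p=g[125:185,lo:hi].mean(1); r=np.nonzero(p>213.5)[0]; o.append((r[0]+125 if len(r) else None, int(g[85:115,lo:hi].max())))
        print('%.2f'%t,'front rows L,R (cover edge 125), apron max:',o)
E
python3 -c "
from h import *
lanes(4); det()"
```

```text
11.45 front rows L,R (cover edge 125), apron max: [(np.int64(135), 130), (np.int64(151), 128)]
11.50 front rows L,R (cover edge 125), apron max: [(np.int64(133), 129), (np.int64(149), 128)]
11.55 front rows L,R (cover edge 125), apron max: [(np.int64(132), 129), (np.int64(148), 129)]
11.60 front rows L,R (cover edge 125), apron max: [(np.int64(130), 129), (np.int64(146), 128)]
wrist floor z 1.2 pan blobs x,y,area [(-40, 38, 104)] maxz 12.3
 apron + 198 x 45..62
 apron - 0
```

>>> step_arm(moves=[{"rotation": [0,0,0],"slide": [0,0,0],"fingers": 0.005},{"rotation": [0,0,0],"slide": [0,0,0],"fingers": 0.005},{"rotation": [0,0,0],"slide": [0,0,0],"fingers": 0.005},{"rotation": [0,0,0],"slide": [0,0,0],"fingers": 0.005}])

```text
time_s: 12.2
tcp_pos: [0.5405, 0.1019, 0.1344]
orientation: [0.835, 2.646, -0.16]
contact_force: [-0.8, -0.7, -2.3]
width: 0.0165
grasp_force: 68.6
```

```bash
python3 -c "
from h import *
lanes(2); det()"
```

```text
12.20 front rows L,R (cover edge 125), apron max: [(np.int64(125), 129), (np.int64(135), 130)]
12.25 front rows L,R (cover edge 125), apron max: [(np.int64(125), 150), (np.int64(134), 128)]
wrist floor z 1.2 pan blobs x,y,area [(-40, 42, 96)] maxz 12.5
 apron + 528 x 45..61
 apron - 0
```

>>> step_arm(moves=[{"rotation": [0,0,0],"slide": [0,0,0],"fingers": 0.005},{"rotation": [0,0,0],"slide": [0,0,0],"fingers": 0.005},{"rotation": [0,0,0],"slide": [0,0,0],"fingers": 0.005},{"rotation": [0,0,0],"slide": [0,0,0],"fingers": 0.005}])

```text
time_s: 12.85
tcp_pos: [0.5405, 0.1019, 0.1343]
orientation: [0.835, 2.646, -0.16]
contact_force: [0.1, -0.2, -2.9]
width: 0.0168
grasp_force: 68.6
```

```bash
sed -i 's/S\[:,1\]>2)&(S\[:,1\]<25)/S[:,1]>6)\&(S[:,1]<19)/; s/S\[:,1\]<-2)&(S\[:,1\]>-25)/S[:,1]<-6)\&(S[:,1]>-19)/' h.py; python3 -c "
from h import *
lanes(1); det()"
```

```text
12.85 front rows L,R (cover edge 125), apron max: [(np.int64(125), 171), (np.int64(125), 128)]
wrist floor z 1.2 pan blobs x,y,area [(-40, 39, 103)] maxz 12.6
 apron + 710 x 45..58
 apron - 159 x 45..48
```

>>> step_arm(moves=[{"rotation": [0,0,0],"slide": [0,0,0],"fingers": 0.005},{"rotation": [0,0,0],"slide": [0,0,0],"fingers": 0.005},{"rotation": [0,0,0],"slide": [0,0,0],"fingers": 0.005},{"rotation": [0,0,0],"slide": [0,0,0],"fingers": 0.005},{"rotation": [0,0,0],"slide": [0,0,0],"fingers": 0.005}])

```text
time_s: 13.58
tcp_pos: [0.5405, 0.1018, 0.1343]
orientation: [0.835, 2.646, -0.16]
contact_force: [-0.5, 0.1, -2.7]
width: 0.0168
grasp_force: 68.6
```

```bash
sed -i 's/S\[:,0\]<75)&(S/S[:,0]<90)\&(S/' h.py; python3 -c "
from h import *
lanes(1); det(); pour(.06,.019,.40)"
```

```text
13.57 front rows L,R (cover edge 125), apron max: [(np.int64(155), 168), (np.int64(126), 152)]
wrist floor z 1.3 pan blobs x,y,area [(-40, 42, 96), (-11, 70, 44)] maxz 29.6
 apron + 1008 x 53..71
 apron - 738 x 45..58
t 13.68 lip x -0.6 y 60.2 z 19.3 mm nose down 0.380 yaw off -0.03
slide [ 0.0007  0.0006 -0.0013] turn [ 0.0005 -0.0199 -0.0005]
```

>>> step_arm(moves=[{"rotation": [0,0,0],"slide": [0,0,0],"fingers": 0.005},{"rotation": [0,0,0],"slide": [0,0,0],"fingers": 0.005},{"rotation": [0,0,0],"slide": [0,0,0],"fingers": 0.005}])

```text
time_s: 14.05
tcp_pos: [0.5405, 0.1019, 0.1343]
orientation: [0.835, 2.646, -0.16]
contact_force: [0.8, 0.7, -2.3]
width: 0.0164
grasp_force: 68.6
```

```bash
python3 -c "
from h import *
lanes(1); det()"
```

```text
14.05 front rows L,R (cover edge 125), apron max: [(np.int64(148), 130), (np.int64(169), 167)]
wrist floor z 1.9 pan blobs x,y,area [(-40, 40, 102), (-11, 81, 312)] maxz 13.4
 apron + 0 
 apron - 1014 x 48..65
```

>>> step_arm(moves=[{"rotation": [0,0,0],"slide": [-0.0019,0,0.0008],"fingers": 0.005},{"rotation": [0,0,0],"slide": [-0.0019,0,0.0007],"fingers": 0.005},{"rotation": [0,0,0],"slide": [-0.0019,0,0.0007],"fingers": 0.005},{"rotation": [0,0,0],"slide": [-0.0019,0,0.0008],"fingers": 0.005},{"rotation": [0,0,0],"slide": [0,0,0],"fingers": 0.005},{"rotation": [0,0,0],"slide": [0,0,0],"fingers": 0.005}])

```text
time_s: 14.9
tcp_pos: [0.5472, 0.0972, 0.1343]
orientation: [0.835, 2.646, -0.16]
contact_force: [0.1, -0.4, -2.6]
width: 0.0164
grasp_force: 68.6
```

```bash
python3 -c "
from h import *
lanes(1); det(); pour(.03,.019,.38)"
```

```text
14.90 front rows L,R (cover edge 125), apron max: [(np.int64(130), 130), (np.int64(155), 127)]
wrist floor z 1.8 pan blobs x,y,area [(-40, 38, 102), (-11, 80, 290), (13, 66, 240)] maxz 19.9
 apron + 0 
 apron - 10 
t 15.0 lip x -0.6 y 52.1 z 19.3 mm nose down 0.380 yaw off -0.03
slide [-0.0204  0.0007  0.0085] turn [ 0.0004 -0.     -0.0005]
```

>>> step_arm(moves=[{"rotation": [0,0,0],"slide": [-0.0021,0,0.0009],"fingers": 0.005},{"rotation": [0,0,0],"slide": [-0.0021,0,0.0009],"fingers": 0.005},{"rotation": [0,0,0],"slide": [-0.0021,0,0.0009],"fingers": 0.005},{"rotation": [0,0,0],"slide": [-0.0021,0,0.0008],"fingers": 0.005},{"rotation": [0,0,0],"slide": [-0.0021,0,0.0008],"fingers": 0.005},{"rotation": [0,0,0],"slide": [-0.0021,0,0.0008],"fingers": 0.005},{"rotation": [0,0,0],"slide": [-0.0021,0,0.0008],"fingers": 0.005},{"rotation": [0,0,0],"slide": [-0.0021,0,0.0008],"fingers": 0.005},{"rotation": [0,0,0],"slide": [-0.0021,0,0.0008],"fingers": 0.005},{"rotation": [0,0,0],"slide": [-0.0021,0,0.0008],"fingers": 0.005}])

```text
time_s: 16.25
tcp_pos: [0.5658, 0.0841, 0.1345]
orientation: [0.835, 2.646, -0.16]
contact_force: [-0.2, 0.3, -1.3]
width: 0.0166
grasp_force: 68.6
```

```bash
python3 -c "
from h import *
lanes(1); det(); pour(.03,.019,.38)"
```

```text
16.25 front rows L,R (cover edge 125), apron max: [(None, 171), (np.int64(126), 129)]
wrist floor z 1.1 pan blobs x,y,area [(-40, 14, 102), (13, 63, 128)] maxz 20.4
 apron + 928 x 46..62
 apron - 41 x 45..46
t 16.35 lip x -0.6 y 29.1 z 19.4 mm nose down 0.380 yaw off -0.05
slide [0.001  0.0007 0.0001] turn [ 0.0004  0.0001 -0.0009]
```

```bash
cat >> h.py <<'E'
def spot(x,y,rad=18,cam='wrist'):
    c=cap(cam); P,u,v=cloud(c); D=(P-PAN)*1000; X,Y,Z=D@EX,D@EY,D[:,2]
    m=(abs(X-x)<rad)&(abs(Y-y)<rad)&(Z>5)&(Z<30)
    print(cam,m.sum(),'X',np.percentile(X[m],[2,50,98]).round(1),'Y',np.percentile(Y[m],[2,50,98]).round(1),'Z',np.percentile(Z[m],[5,50,95]).round(1))
E
python3 -c "
from h import *
spot(13,65);spot(13,66,cam='scene')"
```

```text
wrist 551 X [ 4.2 12.9 22.1] Y [60.7 64.  66.5] Z [14.1 18.5 20.7]
scene 21 X [ 1.2  6.3 16. ] Y [62.7 67.1 73.1] Z [ 6.9 14.  18.5]
```

>>> step_arm(moves=[{"rotation": [0,0,0],"slide": [0.0015,0,0.0035],"fingers": 0.005},{"rotation": [0,0,0],"slide": [0.0015,0,0.0035],"fingers": 0.005},{"rotation": [0,0,0],"slide": [0.0011,0,0.0032],"fingers": 0.005},{"rotation": [0,0,0],"slide": [0,0,0],"fingers": 0.005}])

```text
time_s: 16.95
tcp_pos: [0.5655, 0.0842, 0.1231]
orientation: [0.835, 2.646, -0.16]
contact_force: [-0.1, -0.4, -1.7]
width: 0.0171
grasp_force: 68.6
```

```bash
python3 -c "
from h import *
lanes(1); det(); pour(.03,.008,.38)"
```

```text
16.95 front rows L,R (cover edge 125), apron max: [(None, 129), (np.int64(126), 151)]
wrist floor z 1.4 pan blobs x,y,area [(-40, 3, 129), (-11, 56, 316), (13, 64, 158)] maxz 19.9
 apron + 723 x 79..90
 apron - 592 x 45..89
t 17.05 lip x -0.6 y 29.4 z 8.4 mm nose down 0.380 yaw off -0.03
slide [0.0007 0.0006 0.0002] turn [ 0.0003  0.     -0.0006]
```

>>> step_arm(moves=[{"rotation": [0,0,0],"slide": [-0.0022,0,0.0009],"fingers": 0.005},{"rotation": [0,0,0],"slide": [-0.0022,0,0.0009],"fingers": 0.005},{"rotation": [0,0,0],"slide": [-0.0022,0,0.0009],"fingers": 0.005},{"rotation": [0,0,0],"slide": [-0.0022,0,0.0009],"fingers": 0.005},{"rotation": [0,0,0],"slide": [-0.0022,0,0.0009],"fingers": 0.005},{"rotation": [0,0,0],"slide": [-0.0022,0,0.0009],"fingers": 0.005},{"rotation": [0,0,0],"slide": [-0.0022,0,0.0009],"fingers": 0.005},{"rotation": [0,0,0],"slide": [-0.0022,0,0.0009],"fingers": 0.005},{"rotation": [0,0,0],"slide": [-0.0022,0,0.0009],"fingers": 0.005}])

```text
time_s: 18.18
tcp_pos: [0.5833, 0.0719, 0.1233]
orientation: [0.835, 2.646, -0.16]
contact_force: [0.2, -0.9, -1.7]
width: 0.017
grasp_force: 68.6
```

```bash
python3 -c "
from h import *
lanes(1); det(); pour(.0,.008,.38)"
```

```text
18.18 front rows L,R (cover edge 125), apron max: [(np.int64(166), 130), (None, 128)]
wrist floor z 1.2 pan blobs x,y,area [(-40, -20, 130), (12, 27, 241)] maxz 20.5
 apron + 0 
 apron - 806 x 73..85
t 18.27 lip x -0.6 y 7.8 z 8.2 mm nose down 0.380 yaw off -0.05
slide [-0.0071  0.0007  0.0031] turn [ 0.0004  0.0001 -0.0008]
```

```bash
python3 -c "
from h import *
spot(12,27); lanes(1)"
```

```text
wrist 1151 X [ 0.8 11.5 25.3] Y [ 9.9 28.4 33.7] Z [12.9 18.4 20.7]
18.32 front rows L,R (cover edge 125), apron max: [(np.int64(164), 129), (None, 129)]
```

>>> step_arm(moves=[{"rotation": [0,0,0],"slide": [-0.0025,0,0.001],"fingers": 0.005},{"rotation": [0,0,0],"slide": [-0.0025,0,0.001],"fingers": 0.005},{"rotation": [0,0,0],"slide": [-0.0025,0,0.001],"fingers": 0.005}])

```text
time_s: 18.75
tcp_pos: [0.59, 0.0672, 0.1233]
orientation: [0.835, 2.646, -0.16]
contact_force: [-0.1, -0.3, -1.8]
width: 0.0167
grasp_force: 68.6
```

```bash
python3 -c "
from h import *
det();spot(12,27,13); lanes(1); cap('wrist','w6')"
```

```text
wrist floor z 1.2 pan blobs x,y,area [(-40, -27, 129), (11, 27, 242)] maxz 20.5
 apron + 0 
 apron - 235 x 80..89
wrist 1213 X [ 2.7 11.4 20.8] Y [22.5 28.5 33.8] Z [13.2 18.3 20.7]
18.85 front rows L,R (cover edge 125), apron max: [(np.int64(153), 129), (np.int64(163), 128)]
```

View pics/w6.png

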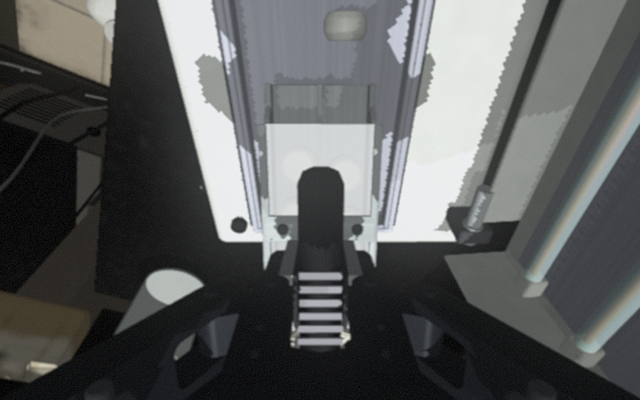

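Two tablets in the right lane stand on edge (seen at (345,25), dome-like). I'll lower the lip so the next ones slide off flat, after checking where the beaker is.

```bash
python3 -c "
from h import *
c=cv2.imread('pics/top0.png'); k=cams.capture('top')
for px,z in(((434,147),.087),((427,154),.003)):
    D=(plane(k,[px],z)[0]-PAN)*1000; print('beaker',D@EX,D@EY)
P,u,v=cloud(cams.capture('wrist')); D=(P-PAN)*1000;X,Y=D@EX,D@EY
m=(Y<-135)&(D[:,2]>10)&(D[:,2]<60)&(X<60)&(Y>-330); print(blobs(X[m],Y[m],2,(-160,-330),(130,130),20))
pour(-.03,.003,.38)"
```

```text
beaker -157.5803082055311 -231.50664385175855
beaker -160.31943438586723 -235.70288040585007
[(-124, -234, 23), (22, -235, 38)]
t 19.05 lip x -0.6 y 0.1 z 8.2 mm nose down 0.380 yaw off -0.03
slide [-0.026   0.0006  0.016 ] turn [ 0.0004 -0.0001 -0.0005]
```

>>> step_arm(moves=[{"rotation": [0,0,0],"slide": [0.0005,0,0.0033],"fingers": 0.005},{"rotation": [0,0,0],"slide": [-0.001,0,0.0033],"fingers": 0.005},{"rotation": [0,0,0],"slide": [-0.0019,0,0.0008],"fingers": 0.005},{"rotation": [0,0,0],"slide": [-0.0019,0,0.0008],"fingers": 0.005},{"rotation": [0,0,0],"slide": [-0.0019,0,0.0008],"fingers": 0.005},{"rotation": [0,0,0],"slide": [-0.0019,0,0.0008],"fingers": 0.005},{"rotation": [0,0,0],"slide": [-0.0019,0,0.0008],"fingers": 0.005},{"rotation": [0,0,0],"slide": [-0.0019,0,0.0008],"fingers": 0.005}])

```text
time_s: 20.05
tcp_pos: [0.6024, 0.0585, 0.1171]
orientation: [0.835, 2.646, -0.16]
contact_force: [-0.9, 0.1, -1.6]
width: 0.0169
grasp_force: 68.7
```

```bash
python3 -c "
from h import *
lanes(1);det(); pour(-.03,.003,.38);print(sense()['contact_force'])"
```

```text
20.05 front rows L,R (cover edge 125), apron max: [(np.int64(126), 129), (np.int64(139), 127)]
wrist floor z 1.0 pan blobs x,y,area [(-40, -34, 114), (11, 22, 64)] maxz 18.7
 apron + 180 x 45..90
 apron - 168 x 85..90
t 20.15 lip x -0.7 y -15.5 z 2.1 mm nose down 0.380 yaw off -0.05
slide [-0.0138  0.0008  0.0045] turn [ 0.0004  0.0001 -0.0008]
[-0.93080183 -0.3446926  -1.29505821]
```

>>> step_arm(moves=[{"rotation": [0,0,0],"slide": [-0.0019,0,0.0008],"fingers": 0.005},{"rotation": [0,0,0],"slide": [-0.0019,0,0.0008],"fingers": 0.005},{"rotation": [0,0,0],"slide": [-0.0019,0,0.0008],"fingers": 0.005},{"rotation": [0,0,0],"slide": [-0.0019,0,0.0008],"fingers": 0.005},{"rotation": [0,0,0],"slide": [-0.001,0,0.0004],"fingers": 0.005},{"rotation": [0,0,0],"slide": [0,0,0],"fingers": 0.005},{"rotation": [0,0,0],"slide": [0,0,0],"fingers": 0.005},{"rotation": [0,0,0],"slide": [0,0,0],"fingers": 0.005},{"rotation": [0,0,0],"slide": [0,0,0],"fingers": 0.005}])

```text
time_s: 21.28
tcp_pos: [0.6099, 0.0532, 0.1169]
orientation: [0.835, 2.646, -0.16]
contact_force: [0.2, 0.3, -1.8]
width: 0.0169
grasp_force: 68.6
```

```bash
python3 -c "
from h import *
lanes(1);det(); pour(-.03,.003,.38)"
```

```text
21.27 front rows L,R (cover edge 125), apron max: [(np.int64(125), 173), (np.int64(125), 153)]
wrist floor z 1.0 pan blobs x,y,area [(-40, -39, 105)] maxz 12.6
 apron + 1075 x 46..90
 apron - 670 x 45..90
t 21.38 lip x -0.6 y -24.6 z 1.9 mm nose down 0.380 yaw off -0.03
slide [-0.0054  0.0007  0.001 ] turn [ 0.0004  0.     -0.0005]
```

>>> step_arm(moves=[{"rotation": [0,0,0],"slide": [0,0,0],"fingers": 0.005},{"rotation": [0,0,0],"slide": [0,0,0],"fingers": 0.005},{"rotation": [0,0,0],"slide": [0,0,0],"fingers": 0.005},{"rotation": [0,0,0],"slide": [0,0,0],"fingers": 0.005},{"rotation": [0,0,0],"slide": [0,0,0],"fingers": 0.005}])

```text
time_s: 22.0
tcp_pos: [0.61, 0.0532, 0.117]
orientation: [0.835, 2.646, -0.16]
contact_force: [-0.4, 0.3, -2.2]
width: 0.0168
grasp_force: 68.6
```

```bash
cat >> h.py <<'E'
def apron():
    "tablet top surface in shaker frame: z 13..17.5"
    s=sense(); R=Ro.from_rotvec(s['orientation']); P,u,v=cloud(cap('wrist')); q=R.inv().apply(P-s['tcp_pos'])*1000
    S=np.c_[q[:,0]-18,-q[:,1],37.7-q[:,2]]
    for lo,hi in((6,19),(-19,-6)):
        m=(S[:,1]>lo)&(S[:,1]<hi)&(S[:,0]>45)&(S[:,0]<95); h=[(int(a),round(float(np.median(S[m&(S[:,0]>=a)&(S[:,0]<a+4)][:,2])),1)) for a in range(45,93,4) if (m&(S[:,0]>=a)&(S[:,0]<a+4)).sum()>5]
        print('+' if lo>0 else '-',h)
E
python3 -c "
from h import *
lanes(1);det(); apron()"
```

```text
22.00 front rows L,R (cover edge 125), apron max: [(None, 161), (None, 170)]
wrist floor z 1.1 pan blobs x,y,area [(-40, -39, 105), (-11, -14, 115)] maxz 14.5
 apron + 1203 x 56..90
 apron - 1216 x 47..89
+ [(45, 3.8), (49, 3.7), (53, 4.3), (57, 16.1), (61, 16.6), (65, 14.9), (69, 13.1), (73, 3.8), (77, 4.9), (81, 6.4), (85, 8.0), (89, 9.7)]
- [(45, 4.3), (49, 15.3), (53, 15.5), (57, 15.5), (61, 15.2), (65, 0.5), (69, 1.6), (73, 3.2), (77, 4.8), (81, 6.4), (85, 8.1), (89, 9.6)]
```

>>> step_arm(moves=[{"rotation": [0,0,0],"slide": [-0.0019,0,0.0008],"fingers": 0.005},{"rotation": [0,0,0],"slide": [-0.003,0,0.0012],"fingers": 0.005},{"rotation": [0,0,0],"slide": [-0.003,0,0.0012],"fingers": 0.005},{"rotation": [0,0,0],"slide": [-0.003,0,0.0012],"fingers": 0.005},{"rotation": [0,0,0],"slide": [-0.003,0,0.0012],"fingers": 0.005}])

```text
time_s: 22.78
tcp_pos: [0.6224, 0.0444, 0.1169]
orientation: [0.835, 2.646, -0.16]
contact_force: [-0.3, 0.6, -1.6]
width: 0.0169
grasp_force: 68.7
```

```bash
python3 -c "
from h import *
lanes(1);det(); apron();pour(-.05,.003,.38)"
```

```text
22.77 front rows L,R (cover edge 125), apron max: [(np.int64(125), 132), (np.int64(126), 136)]
wrist floor z 1.6 pan blobs x,y,area [(-40, -46, 90), (-11, -25, 301), (11, -28, 233)] maxz 13.6
 apron + 1268 x 66..89
 apron - 1313 x 62..89
+ [(45, 3.6), (49, 3.7), (53, 3.6), (57, 3.7), (61, -0.1), (65, 12.4), (69, 14.4), (73, 16.0), (77, 17.0), (81, 12.6), (85, 8.1), (89, 9.7)]
- [(45, 3.5), (49, 3.5), (53, 3.4), (57, 3.7), (61, 12.1), (65, 13.8), (69, 14.9), (73, 15.5), (77, 13.5), (81, 6.4), (85, 8.1), (89, 9.4)]
t 22.93 lip x -0.7 y -39.8 z 1.8 mm nose down 0.380 yaw off -0.05
slide [-0.0099  0.0008  0.0027] turn [ 0.0003  0.     -0.0009]
```

>>> step_arm(moves=[{"rotation": [0,0,0],"slide": [-0.002,0,0.0007],"fingers": 0.005},{"rotation": [0,0,0],"slide": [-0.002,0,0.0007],"fingers": 0.005},{"rotation": [0,0,0],"slide": [-0.002,0,0.0007],"fingers": 0.005},{"rotation": [0,0,0],"slide": [-0.002,0,0.0006],"fingers": 0.005},{"rotation": [0,0,0],"slide": [-0.002,0,0.0006],"fingers": 0.005},{"rotation": [0,0,0],"slide": [-0.002,0,0.0006],"fingers": 0.005},{"rotation": [0,0,0],"slide": [-0.002,0,0.0006],"fingers": 0.005},{"rotation": [0,0,0],"slide": [-0.002,0,0.0006],"fingers": 0.005},{"rotation": [0,0,0],"slide": [-0.002,0,0.0006],"fingers": 0.005},{"rotation": [0,0,0],"slide": [-0.002,0,0.0006],"fingers": 0.005}])

```text
time_s: 24.18
tcp_pos: [0.6395, 0.0325, 0.1185]
orientation: [0.835, 2.646, -0.16]
contact_force: [-0.2, -0.1, -1.8]
width: 0.0171
grasp_force: 68.7
```

```bash
python3 -c "
from h import *
lanes(1);det(); apron();pour(-.06,.003,.38)"
```

```text
24.18 front rows L,R (cover edge 125), apron max: [(np.int64(125), 135), (np.int64(126), 135)]
wrist floor z 1.0 pan blobs x,y,area [(-40, -57, 69), (-11, -29, 236), (11, -31, 300)] maxz 13.5
 apron + 295 x 85..90
 apron - 599 x 81..89
+ [(45, 3.7), (49, 3.7), (53, 3.7), (57, 3.6), (61, -1.6), (65, -1.8), (69, -0.0), (73, 1.5), (77, 3.1), (81, 4.9), (85, 18.2), (89, 20.7)]
- [(45, 3.5), (49, 3.5), (53, 3.5), (57, 3.5), (61, -1.9), (65, -1.7), (69, -0.1), (73, 1.4), (77, 3.3), (81, 16.9), (85, 19.3), (89, 20.9)]
t 24.32 lip x -0.6 y -60.6 z 3.4 mm nose down 0.380 yaw off -0.04
slide [0.0007 0.0007 0.0002] turn [ 0.0004  0.     -0.0006]
```

>>> step_arm(moves=[{"rotation": [0,0,0],"slide": [0,0,0],"fingers": 0.005},{"rotation": [0,0,0],"slide": [0,0,0],"fingers": 0.005},{"rotation": [0,0,0],"slide": [0,0,0],"fingers": 0.005},{"rotation": [0,0,0],"slide": [0,0,0],"fingers": 0.005},{"rotation": [0,0,0],"slide": [0,0,0],"fingers": 0.005},{"rotation": [0,0,0],"slide": [0,0,0],"fingers": 0.005},{"rotation": [0,0,0],"slide": [0,0,0],"fingers": 0.005},{"rotation": [0,0,0],"slide": [0,0,0],"fingers": 0.005}])

```text
time_s: 25.32
tcp_pos: [0.6394, 0.0326, 0.1185]
orientation: [0.835, 2.646, -0.16]
contact_force: [1.0, 0.2, -1.8]
width: 0.0171
grasp_force: 68.7
```

```bash
python3 - <<'E'
from h import *
apron(); b=cap('wrist','w7')['color']; g=b.min(2).astype(int); a=cv2.imread('pics/w6.png').min(2).astype(int)
for h in(a,g):
  for lo,hi in((284,298),(342,360)): print(h[80:220:5,lo:hi].mean(1).astype(int).tolist())
E
```

```text
+ [(45, 15.5), (49, 13.0), (53, 3.7), (57, 3.7), (61, -2.0), (65, -1.6), (69, 0.0), (73, 1.6), (77, 3.2), (81, 5.0), (85, 18.5), (89, 20.9)]
- [(45, 3.5), (49, 3.5), (53, 3.5), (57, 3.5), (61, -1.9), (65, -1.7), (69, -0.0), (73, 1.7), (77, 3.5), (81, 17.1), (85, 19.3), (89, 20.9)]
[110, 109, 124, 123, 124, 124, 111, 111, 111, 209, 210, 209, 209, 209, 211, 218, 219, 219, 219, 218, 210, 201, 202, 202, 202, 212, 214, 159]
[108, 105, 111, 110, 111, 111, 111, 112, 112, 204, 209, 209, 209, 210, 210, 208, 211, 218, 219, 219, 211, 197, 192, 190, 190, 190, 192, 148]
[121, 112, 127, 128, 125, 119, 153, 167, 150, 225, 223, 222, 219, 216, 216, 217, 216, 216, 216, 216, 214, 207, 208, 208, 208, 210, 210, 157]
[112, 107, 115, 114, 114, 115, 115, 116, 116, 210, 216, 216, 217, 216, 221, 223, 223, 224, 223, 221, 209, 197, 196, 196, 195, 197, 197, 147]
```

>>> step_arm(moves=[{"rotation": [0,0,0],"slide": [0,0,0],"fingers": 0.005},{"rotation": [0,0,0],"slide": [0,0,0],"fingers": 0.005},{"rotation": [0,0,0],"slide": [0,0,0],"fingers": 0.005},{"rotation": [0,0,0],"slide": [0,0,0],"fingers": 0.005},{"rotation": [0,0,0],"slide": [0,0,0],"fingers": 0.005},{"rotation": [0,0,0],"slide": [0,0,0],"fingers": 0.005},{"rotation": [0,0,0],"slide": [0,0,0],"fingers": 0.005},{"rotation": [0,0,0],"slide": [0,0,0],"fingers": 0.005},{"rotation": [0,0,0],"slide": [0,0,0],"fingers": 0.005},{"rotation": [0,0,0],"slide": [0,0,0],"fingers": 0.005},{"rotation": [0,0,0],"slide": [0,0,0],"fingers": 0.005},{"rotation": [0,0,0],"slide": [0,0,0],"fingers": 0.005},{"rotation": [0,0,0],"slide": [0,0,0],"fingers": 0.005},{"rotation": [0,0,0],"slide": [0,0,0],"fingers": 0.005}])

```text
time_s: 27.18
tcp_pos: [0.6394, 0.0326, 0.1185]
orientation: [0.835, 2.646, -0.16]
contact_force: [-0.9, -0.1, -2.1]
width: 0.0165
grasp_force: 68.7
```

```bash
python3 - <<'E'
from h import *
apron();det()
E
```

```text
+ [(45, 3.8), (49, 3.7), (53, 3.8), (57, 13.7), (61, 16.5), (65, 15.2), (69, 12.5), (73, 9.3), (77, 3.2), (81, 4.9), (85, 18.3), (89, 20.8)]
- [(45, 15.5), (49, 15.3), (53, 4.5), (57, 3.5), (61, -1.9), (65, -1.7), (69, 0.1), (73, 1.6), (77, 3.5), (81, 17.1), (85, 19.3), (89, 20.9)]
wrist floor z 1.1 pan blobs x,y,area [(-40, -57, 69), (-11, -50, 123), (-11, -29, 234), (11, -31, 303)] maxz 14.5
 apron + 1300 x 58..89
 apron - 1212 x 46..89
```

>>> step_arm(moves=[{"rotation": [0,0,0],"slide": [-0.0008,0,0],"fingers": 0.005},{"rotation": [0,0,0],"slide": [-0.0008,0,0],"fingers": 0.005},{"rotation": [0,0,0],"slide": [-0.0008,0,0],"fingers": 0.005},{"rotation": [0,0,0],"slide": [-0.0008,0,0],"fingers": 0.005},{"rotation": [0,0,0],"slide": [-0.0008,0,0],"fingers": 0.005},{"rotation": [0,0,0],"slide": [-0.0008,0,0],"fingers": 0.005},{"rotation": [0,0,0],"slide": [-0.0008,0,0],"fingers": 0.005},{"rotation": [0,0,0],"slide": [-0.0008,0,0],"fingers": 0.005},{"rotation": [0,0,0],"slide": [0,0,0],"fingers": 0.005},{"rotation": [0,0,0],"slide": [0,0,0],"fingers": 0.005},{"rotation": [0,0,0],"slide": [0,0,0],"fingers": 0.005},{"rotation": [0,0,0],"slide": [0,0,0],"fingers": 0.005}])

```text
time_s: 28.78
tcp_pos: [0.6442, 0.0292, 0.1208]
orientation: [0.835, 2.646, -0.16]
contact_force: [-0.4, -0.2, -2.3]
width: 0.0169
grasp_force: 68.7
```

```bash
python3 - <<'E'
from h import *
apron();det();pour(-.06,.003,.38)
E
```

```text
+ [(45, 3.7), (49, 3.7), (53, 3.7), (57, 3.8), (61, 4.7), (65, 15.6), (69, 15.7), (73, 13.3), (77, 11.2), (81, 2.6), (85, 3.8), (89, 6.3)]
- [(45, 3.5), (49, 3.6), (53, 3.5), (57, 7.5), (61, 14.5), (65, 14.9), (69, 11.9), (73, 8.8), (77, 0.9), (81, 2.2), (85, 5.0), (89, 18.2)]
wrist floor z 0.8 pan blobs x,y,area [(-40, -60, 63), (-3, -54, 386), (-11, -32, 120), (11, -34, 202)] maxz 18.7
 apron + 1012 x 63..80
 apron - 1225 x 60..90
t 28.88 lip x -0.6 y -66.4 z 5.8 mm nose down 0.380 yaw off -0.03
slide [0.007  0.0007 0.0002] turn [ 0.0004 -0.     -0.0005]
```

>>> step_arm(moves=[{"rotation": [0,0,0],"slide": [0,0,0],"fingers": 0.005},{"rotation": [0,0,0],"slide": [-0.002,0,0],"fingers": 0.005},{"rotation": [0,0,0],"slide": [-0.003,0,0],"fingers": 0.005},{"rotation": [0,0,0],"slide": [-0.004,0,0],"fingers": 0.005},{"rotation": [0,0,0],"slide": [-0.004,0,0],"fingers": 0.005},{"rotation": [0,0,0],"slide": [-0.004,0,0],"fingers": 0.005},{"rotation": [0,0,0],"slide": [-0.004,0,-0.001],"fingers": 0.005},{"rotation": [0,0,0],"slide": [-0.002,0,-0.002],"fingers": 0.005}])

```text
time_s: 29.88
tcp_pos: [0.661, 0.0173, 0.1324]
orientation: [0.835, 2.646, -0.16]
contact_force: [-0.2, -0.1, -1.6]
width: 0.017
grasp_force: 68.7
```

```bash
python3 - <<'E'
from h import *
apron();det();pour(-.06,.003,.38); spot(-11,-54,12);spot(11,-54,12)
E
```

```text
+ [(45, 3.7), (49, 3.7), (53, 3.8), (57, 3.8), (61, 3.2), (65, -16.4), (69, -15.0), (73, -13.4), (77, -11.8), (81, -10.2), (85, -6.6), (89, 12.6)]
- [(45, 3.4), (49, 3.5), (53, 3.5), (57, 3.5), (61, 2.9), (65, -16.5), (69, -14.9), (73, -13.4), (77, -11.4), (81, 7.3), (85, 11.0), (89, 9.4)]
wrist floor z 0.7 pan blobs x,y,area [(-40, -71, 41), (1, -59, 563)] maxz 19.4
 apron + 208 x 87..90
 apron - 449 x 83..90
t 29.98 lip x -0.6 y -86.9 z 17.4 mm nose down 0.380 yaw off -0.05
slide [0.0303 0.0006 0.0034] turn [ 0.0007  0.0003 -0.0008]
wrist 1190 X [-19.7 -10.6  -1.9] Y [-62.6 -55.2 -50. ] Z [12.7 16.7 19.6]
wrist 1265 X [ 2.4 11.3 20.2] Y [-65.6 -58.8 -52.3] Z [ 9.2 15.6 19.4]
```

>>> step_arm(moves=[{"rotation": [0,0,0],"slide": [-0.004,0,-0.012],"fingers": 0.005},{"rotation": [0,0,0],"slide": [-0.006,0,-0.02],"fingers": 0.005},{"rotation": [0,-0.06,0],"slide": [0,0,-0.02],"fingers": 0.005},{"rotation": [0,-0.08,0],"slide": [0,0,0],"fingers": 0.005},{"rotation": [0,-0.08,0],"slide": [0,0,0],"fingers": 0.005},{"rotation": [0,0,0],"slide": [0,0,0],"fingers": 0.005}])

```text
time_s: 30.82
tcp_pos: [0.6519, 0.0253, 0.1839]
orientation: [0.765, 2.442, -0.238]
contact_force: [0.7, -0.0, -2.6]
width: 0.0169
grasp_force: 68.9
```

```bash
python3 - <<'E'
from h import *
print(sense()['joints'].round(2))
det();pour(-.042,.04,.85)
for x,y in((-11,-25),(11,-31),(-11,-54),(11,-58)): spot(x,y,9)
E
```

```text
[-0.84  0.6   0.66  2.    0.42  0.3   0.24]
wrist floor z 0.9 pan blobs x,y,area [(11, -66, 78)] maxz 19.4
 apron + 0 
 apron - 0 
t 30.88 lip x 0.1 y -91.5 z 57.5 mm nose down 0.599 yaw off 0.11
slide [ 0.0627 -0.0001 -0.0324] turn [ 0.0008 -0.2511  0.0015]Traceback (most recent call last):
  File "<stdin>", line 4, in <module>
  File "h.py", line 62, in spot
    print(cam,m.sum(),'X',np.percentile(X[m],[2,50,98]).round(1),'Y',np.percentile(Y[m],[2,50,98]).round(1),'Z',np.percentile(Z[m],[5,50,95]).round(1))
                          ~~~~~~~~~~~~~^^^^^^^^^^^^^^^^
    return _quantile_unchecked(
        a, q, axis, out, overwrite_input, method, keepdims, weights)
    return _ureduce(a,
                    func=_quantile_ureduce_func,
    ...<5 lines>...
                    overwrite_input=overwrite_input,
                    method=method)
    r = func(a, **kwargs)
    result = _quantile(arr,
                       quantiles=q,
    ...<2 lines>...
                       out=out,
                       weights=wgt)
    slices_having_nans = np.isnan(arr[-1, ...])
                                  ~~~^^^^^^^^^
IndexError: index -1 is out of bounds for axis 0 with size 0
```

>>> step_arm(moves=[{"rotation": [0,0.12,0],"slide": [0,-0.015,0],"fingers": 0.005},{"rotation": [0,0.16,0],"slide": [0,-0.02,0],"fingers": 0.005},{"rotation": [0,0.16,0],"slide": [0,-0.015,0],"fingers": 0.005},{"rotation": [0,0.16,0],"slide": [0,0,0],"fingers": 0.005},{"rotation": [0,0,0.157],"slide": [0.01,0,0],"fingers": 0.005},{"rotation": [0,0,0.157],"slide": [0.02,0,0],"fingers": 0.005},{"rotation": [0,0,0.157],"slide": [0.02,0,0],"fingers": 0.005},{"rotation": [0,0,0.157],"slide": [0,0,0],"fingers": 0.005},{"rotation": [0,0,0.157],"slide": [0,0,0],"fingers": 0.005},{"rotation": [0,0,0.157],"slide": [0,0,0],"fingers": 0.005},{"rotation": [0,0,0.157],"slide": [0,0,0],"fingers": 0.005},{"rotation": [0,0,0.157],"slide": [0,0,0],"fingers": 0.005},{"rotation": [0,0,0.157],"slide": [0,0,0],"fingers": 0.005},{"rotation": [0,0,0.157],"slide": [0,0,0],"fingers": 0.005}])

```text
time_s: 32.67
tcp_pos: [0.5986, 0.0251, 0.1737]
orientation: [2.698, 1.379, 0.07]
contact_force: [-0.8, 0.9, -1.5]
width: 0.0172
grasp_force: 69.0
```

```bash
cat >> h.py <<'E'
def side(y,z,roll,x=.030):
    "shaker pointing +EX, its -EY bottom edge at the lip at pan (x,y,z), rolled with that edge down"
    s=sense(); R=Ro.from_rotvec(s['orientation']); p=np.array(s['tcp_pos']); m=np.array([.081,.0275,.0377])
    l=(p+R.apply(m)-PAN)*1000
    T=Ro.from_matrix(np.c_[EX,-EY,[0,0,-1]])*Ro.from_rotvec([roll,0,0])
    tp=PAN+x*EX+y*EY+[0,0,z]-T.apply(m)
    print('t %.2f'%s['time_s'],'edge',round(l@EX,1),round(l@EY,1),round(l[2],1),'slide',R.inv().apply(tp-p).round(4),'turn',(R.inv()*T).as_rotvec().round(4))
E
python3 - <<'E'
from h import *
print(sense()['joints'].round(2)); side(-.038,.035,.4); det(); cap('top','t3'); cap('scene','s3')
E
```

```text
[-0.56  0.57  0.53  1.82 -0.28  0.75 -0.54]
t 32.67 edge 49.9 -125.7 88.8 slide [-0.0214 -0.0697  0.0354] turn [ 0.5197  0.007  -0.0167]
wrist floor z 6.0 pan blobs x,y,area [(-40, 16, 150), (-11, -54, 231), (-11, -27, 317), (-11, 81, 316), (-11, 56, 309), (11, -57, 130), (11, -31, 314), (12, 26, 269), (13, 65, 235)] maxz 19.5
 apron + 0 
 apron - 0
```

```bash
python3 - <<'E'
from h import *
for x,y in((-11,-54),(11,-57),(12,26),(13,65),(11,-31)): spot(x,y,12)
E
```

```text
wrist 352 X [-19.4  -9.7  -1.6] Y [-59.  -53.8 -46.9] Z [ 9.7 15.8 19.7]
wrist 176 X [ 3.9 12.2 20.1] Y [-59.4 -56.4 -52.6] Z [ 8.8 13.2 17.4]
wrist 649 X [ 3.4 12.7 20.9] Y [19.7 24.3 33.1] Z [ 8.2 17.2 20.3]
wrist 683 X [ 4.7 13.9 22.3] Y [60.  63.2 71.5] Z [ 7.5 16.9 20.5]
wrist 568 X [ 3.3 12.4 20.6] Y [-39.8 -31.4 -22.1] Z [ 8.4 11.9 13.3]
```

>>> step_arm(moves=[{"rotation": [0.1,0,0],"slide": [-0.005,-0.014,0.005],"fingers": 0.005},{"rotation": [0.14,0.003,-0.008],"slide": [-0.008,-0.028,0.012],"fingers": 0.005},{"rotation": [0.14,0.003,-0.008],"slide": [-0.006,-0.024,0.005],"fingers": 0.005},{"rotation": [0.14,0,0],"slide": [-0.002,-0.004,0],"fingers": 0.005},{"rotation": [0,0,0],"slide": [0,0,0],"fingers": 0.005}])

```text
time_s: 33.7
tcp_pos: [0.5297, 0.0467, 0.1516]
orientation: [-2.462, -1.286, 0.267]
contact_force: [-1.0, -0.2, -1.9]
width: 0.0167
grasp_force: 69.2
```

```bash
python3 - <<'E'
from h import *
side(-.040,.0175,.4)
E
```

```text
t 33.70 edge 28.8 -34.2 55.8 slide [0.0012 0.0201 0.0335] turn [0.0009 0.0067 0.0015]
```

>>> step_arm(moves=[{"rotation": [0,0,0],"slide": [0.0005,0.01,0.017],"fingers": 0.005},{"rotation": [0,0,0],"slide": [0.0005,0.01,0.0165],"fingers": 0.005},{"rotation": [0,0,0],"slide": [0,0,0],"fingers": 0.005},{"rotation": [0,0,0],"slide": [0,0.022,-0.0093],"fingers": 0.005},{"rotation": [0,0,0],"slide": [0,0.003,-0.0012],"fingers": 0.005},{"rotation": [0,0,0],"slide": [0,0,0],"fingers": 0.005},{"rotation": [0,0,0],"slide": [0,-0.028,-0.02],"fingers": 0.005},{"rotation": [0,0,0],"slide": [0,-0.04,-0.02],"fingers": 0.005},{"rotation": [0,0,0],"slide": [0,-0.02,0],"fingers": 0.005}])

```text
time_s: 34.83
tcp_pos: [0.502, 0.0694, 0.1865]
orientation: [-2.461, -1.291, 0.264]
contact_force: [0.8, -0.4, -1.4]
width: 0.0168
grasp_force: 69.2
```

```bash
python3 - <<'E'
from h import *
side(.040,.0175,.4); det()
for x,y in((-11,-66),(11,-68)): spot(x,y,18)
E
```

```text
t 34.83 edge 31.6 1.6 90.9 slide [-0.0011 -0.0073  0.0829] turn [0.0026 0.0053 0.0048]
wrist floor z 13.0 pan blobs x,y,area [(-40, -40, 104), (-11, -64, 317), (-11, -27, 316), (12, -71, 321), (11, -31, 317)] maxz 13.3
 apron + 0 
 apron - 0 
wrist 815 X [-19.   -8.8   6.7] Y [-74.6 -64.6 -54.9] Z [ 8.9 11.9 13.4]
wrist 984 X [-6.5 10.5 20.7] Y [-78.5 -68.6 -57.3] Z [ 8.8 11.8 13.4]
```

>>> step_arm(moves=[{"rotation": [0,0,0],"slide": [0,-0.018,0.0075],"fingers": 0.005},{"rotation": [0,0,0],"slide": [0,-0.018,0.0075],"fingers": 0.005},{"rotation": [0,0,0],"slide": [0,0.0095,0.0225],"fingers": 0.005},{"rotation": [0,0,0],"slide": [0,0.0095,0.0225],"fingers": 0.005},{"rotation": [0,0,0],"slide": [0,0.0095,0.0225],"fingers": 0.005},{"rotation": [0,0,0],"slide": [0,0,0],"fingers": 0.005},{"rotation": [0,0,0],"slide": [0,0,0],"fingers": 0.005}])

```text
time_s: 35.85
tcp_pos: [0.4707, 0.0898, 0.112]
orientation: [-2.462, -1.288, 0.267]
contact_force: [-0.6, 0.4, -1.1]
width: 0.0167
grasp_force: 69.0
```

```bash
python3 - <<'E'
from h import *
side(.038,.0175,.4)
E
```

```text
t 35.85 edge 30.3 38.9 16.1 slide [-0.0005  0.0001 -0.0011] turn [0.0015 0.0069 0.0028]
```

>>> step_arm(moves=[{"rotation": [0,0,0],"slide": [0,0.0195,-0.0082],"fingers": 0.005},{"rotation": [0,0,0],"slide": [0,0.003,-0.0012],"fingers": 0.005},{"rotation": [0,0,0],"slide": [0,0,0],"fingers": 0.005},{"rotation": [0,0,0],"slide": [0,-0.012,-0.025],"fingers": 0.005},{"rotation": [0,0,0],"slide": [0,-0.025,-0.01],"fingers": 0.005},{"rotation": [0,0,0],"slide": [0,-0.03,0.01],"fingers": 0.005},{"rotation": [0,0,0],"slide": [0,0,0],"fingers": 0.005}])

```text
time_s: 36.72
tcp_pos: [0.446, 0.1076, 0.1614]
orientation: [-2.459, -1.291, 0.267]
contact_force: [0.9, -0.3, -1.1]
width: 0.017
grasp_force: 69.2
```

```bash
python3 - <<'E'
from h import *
side(.077,.0175,.4); det()
E
```

```text
t 36.73 edge 30.8 69.7 65.6 slide [-0.0006  0.0115  0.0478] turn [0.0001 0.007  0.0057]
wrist floor z 1.0 pan blobs x,y,area [(-40, -1, 149), (-12, -61, 248), (-11, -26, 319), (-11, 55, 318), (-11, 73, 43), (11, 18, 304), (10, -62, 42), (11, -31, 314), (13, 66, 236)] maxz 18.7
 apron + 0 
 apron - 0
```

>>> step_arm(moves=[{"rotation": [0,0,0],"slide": [0,-0.0075,0.003],"fingers": 0.005},{"rotation": [0,0,0],"slide": [0,0.0095,0.0225],"fingers": 0.005},{"rotation": [0,0,0],"slide": [0,0.0095,0.0215],"fingers": 0.005},{"rotation": [0,0,0],"slide": [0,0,0],"fingers": 0.005},{"rotation": [0,0,0],"slide": [0,0,0],"fingers": 0.005},{"rotation": [0,0,0],"slide": [0,0.0195,-0.0082],"fingers": 0.005},{"rotation": [0,0,0],"slide": [0,0.003,-0.0012],"fingers": 0.005},{"rotation": [0,0,0],"slide": [0,0,0],"fingers": 0.005},{"rotation": [0,0,0],"slide": [0,-0.012,-0.025],"fingers": 0.005},{"rotation": [-0.12,0,0],"slide": [0,-0.025,-0.02],"fingers": 0.005},{"rotation": [-0.14,0,0],"slide": [0,-0.03,-0.02],"fingers": 0.005},{"rotation": [-0.14,0.007,0.005],"slide": [0,-0.03,-0.01],"fingers": 0.005},{"rotation": [0,0,0],"slide": [0,-0.02,0],"fingers": 0.005}])

```text
time_s: 38.4
tcp_pos: [0.3913, 0.1456, 0.209]
orientation: [-2.766, -1.448, 0.02]
contact_force: [0.0, 0.6, -2.2]
width: 0.017
grasp_force: 69.3
```

```bash
python3 - <<'E'
from h import *
s=sense(); print(s['joints'].round(2)); det(); c=cap('top'); 
D=(np.array(s['tcp_pos'])-PAN)*1000; print('tcp pan',D@EX,D@EY,D[2])
rel([.4156,.3525,.0377],np.radians(140.1))
E
```

```text
[-0.88  0.25  0.47  2.15 -0.19  0.79 -0.89]
wrist floor z 0.8 pan blobs x,y,area [(-11, -63, 295), (0, -28, 608), (-11, 56, 306), (-11, 81, 311), (10, 19, 290), (12, -69, 286), (12, 49, 307)] maxz 16.2
 apron + 0 
 apron - 0 
tcp pan -50.415844987772374 146.20689530517035 158.97239402647622
slide [ 0.1848 -0.0936  0.1725]
turn [-0.0078 -0.0394 -3.0513]
```

```bash
python3 - <<'E'
from h import *
rel([.388,.319,.0385],np.radians(-35))
P,u,v=cloud(cap('wrist')); D=P[(P[:,2]>.006)&(P[:,2]<.1)&(abs(P[:,0]-.40)<.16)&(abs(P[:,1]-.34)<.16)]; s=sense()
q=Ro.from_rotvec(s['orientation']).inv().apply(D-s['tcp_pos']); out=D[(abs(q[:,1])>.05)|(q[:,2]>.06)]
# obstacles relative to placed shaker centre, axes along EX/EY
c=np.array([.388,.319,0])+.018*EX; X=((out-c)@EX)*1000;Y=((out-c)@EY)*1000
m=(abs(X)<110)&(abs(Y)<90); print(blobs(X[m],Y[m],2,(-110,-90),(110,90),15))
m=(abs(X)<85)&(abs(Y)<45); print(m.sum(), X[m].min() if m.any() else '')
E
```

```text
slide [ 0.1415 -0.0972  0.1719]
turn [-0.026   0.004   0.0045]
[]
0
```

>>> step_arm(moves=[{"rotation": [-0.013,0.002,0.002],"slide": [0,-0.024,0],"fingers": 0.005},{"rotation": [-0.013,0.002,0.002],"slide": [0.01,-0.036,0],"fingers": 0.005},{"rotation": [0,0,0],"slide": [0.03,-0.037,0.015],"fingers": 0.005},{"rotation": [0,0,0],"slide": [0.035,0,0.025],"fingers": 0.005},{"rotation": [0,0,0],"slide": [0.035,0,0.025],"fingers": 0.005},{"rotation": [0,0,0],"slide": [0.025,0,0.025],"fingers": 0.005},{"rotation": [0,0,0],"slide": [0.0065,0,0.025],"fingers": 0.005},{"rotation": [0,0,0],"slide": [0,0,0.02],"fingers": 0.005},{"rotation": [0,0,0],"slide": [0,0,0.015],"fingers": 0.005},{"rotation": [0,0,0],"slide": [0,0,0],"fingers": 0.005},{"rotation": [0,0,0],"slide": [0,0,0],"fingers": 0.005}])

```text
time_s: 39.92
tcp_pos: [0.3962, 0.3146, 0.0592]
orientation: [2.788, 1.444, 0.0]
contact_force: [0.4, -0.8, -2.1]
width: 0.0169
grasp_force: 69.2
```

```bash
python3 - <<'E'
from h import *
rel([.388,.319,.0380],np.radians(-35)); print(sense()['contact_force'],sense()['time_s'])
E
```

```text
slide [-0.0011 -0.0092  0.0212]
turn [ 0.0015  0.0005 -0.004 ]
[ 0.36072018 -0.80973112 -2.0590234 ] 39.925
```

>>> step_arm(moves=[{"rotation": [0,0,0],"slide": [0,-0.009,0.01],"fingers": 0.005},{"rotation": [0,0,0],"slide": [0,0,0.007],"fingers": 0.005},{"rotation": [0,0,0],"slide": [0,0,0.003],"fingers": 0.005},{"rotation": [0,0,0],"slide": [0,0,0.0015],"fingers": 0.005},{"rotation": [0,0,0],"slide": [0,0,0],"fingers": 0.005}])

```text
time_s: 40.55
tcp_pos: [0.3881, 0.3198, 0.0377]
orientation: [2.788, 1.445, -0.001]
contact_force: [-7.5, -1.0, 16.2]
width: 0.0168
grasp_force: 72.0
```

>>> step_arm(moves=[{"rotation": [0,0,0],"slide": [0,0,0],"fingers": 0.03},{"rotation": [0,0,0],"slide": [0,0,0],"fingers": 0.05},{"rotation": [0,0,0],"slide": [0,0,0],"fingers": 0.06},{"rotation": [0,0,0],"slide": [0,0,-0.015],"fingers": 0.06},{"rotation": [0,0,0],"slide": [0,0,-0.04],"fingers": 0.06},{"rotation": [0,0,0],"slide": [0,0,-0.055],"fingers": 0.06},{"rotation": [0,0,0],"slide": [0,0,-0.055],"fingers": 0.06}])

```text
time_s: 41.42
tcp_pos: [0.3882, 0.3197, 0.2047]
orientation: [2.788, 1.444, -0.0]
contact_force: [-0.4, 0.0, 0.6]
width: 0.0601
grasp_force: 0.0
```

```bash
python3 - <<'E'
from h import *
s=sense(); print(s['time_s'],s['tcp_pos'],s['joints'].round(2))
P,u,v=cloud(cap('wrist','w9')); m=(np.hypot(P[:,0]-.39,P[:,1]-.32)<.09)&(P[:,2]>.05)&(P[:,2]<.08)
print(cv2.minAreaRect((P[m][:,:2]*1000).astype(np.float32)),np.percentile(P[m][:,2],[5,50,95]))
c=cap('top'); P,u,v=cloud(c)
m=(P[:,2]>.25)&(P[:,2]<.29)&(c['color'][v,u].max(1)<70)&(u>255)&(u<330)&(v>100)&(v<180)
X=((P[m]-PAN)@EX)*1000; print('handle',m.sum(),np.median(X),np.median(P[m],0),P[m][:,2].max())
E
```

```text
41.425 [0.38817358 0.31967565 0.20472503] [-1.13  0.39  0.42  1.96 -0.21  0.83 -1.21]
((389.07208251953125, 320.89312744140625), (92.48489379882812, 18.069602966308594), 54.26443862915039) [0.06051142 0.06490028 0.06642203]
handle 231 131.24189965271043 [0.61591    0.21245147 0.27394934] 0.27812559957838134
```

```bash
python3 - <<'E'
from h import *
P,u,v=cloud(cap('top')); D=(P-PAN)*1000; X,Y,Z=D@EX,D@EY,P[:,2]*1000
for lo,hi in((285,350),(350,450),(450,700)):
    m=(Z>lo)&(Z<hi)&(abs(Y)<110)&(X>60); print(lo,m.sum(),np.percentile(X[m],[1,5]) if m.any() else '')
H=PAN+.131*EX; H[2]=.272
c,sn=np.cos(.35),np.sin(.35); z=np.array([*(sn*EX[:2]),-c]); 
print('handle',H,'TCP at grasp',H+.015*z,'standoff',H-.06*z)
rel(H-.06*z,Y0)
E
```

```text
285 1620 [209.06797166 214.37437561]
350 3103 [172.35194605 179.09137471]
450 14699 [170.60013011 179.80128603]
handle [0.61513851 0.21030892 0.272     ] TCP at grasp [0.61808868 0.2145222  0.25790941] standoff [0.60333783 0.19345579 0.32836236]
slide [ 0.0199  0.2487 -0.1225]
turn [ 0.0044 -0.0021 -1.5744]
```

>>> step_arm(moves=[{"rotation": [0,0,-0.157],"slide": [0,0,-0.031],"fingers": 0.06},{"rotation": [0,0,-0.157],"slide": [0,0,-0.031],"fingers": 0.03},{"rotation": [0,0,-0.157],"slide": [0,0,-0.031],"fingers": 0.03},{"rotation": [0,0,-0.157],"slide": [0,0,-0.031],"fingers": 0.03},{"rotation": [0,0,-0.157],"slide": [0,0,0],"fingers": 0.03},{"rotation": [0,0,-0.157],"slide": [0,0,0],"fingers": 0.03},{"rotation": [0,0,-0.157],"slide": [0,0,0],"fingers": 0.03},{"rotation": [0,0,-0.157],"slide": [0,0,0],"fingers": 0.03},{"rotation": [0,0,-0.157],"slide": [0,0,0],"fingers": 0.03},{"rotation": [0,0,-0.157],"slide": [0,0,0],"fingers": 0.03},{"rotation": [-0.15,0,0],"slide": [0,0,0],"fingers": 0.03},{"rotation": [-0.15,0,0],"slide": [0,0,0],"fingers": 0.03},{"rotation": [-0.15,0,0],"slide": [0,0,0],"fingers": 0.03},{"rotation": [0,0,0],"slide": [-0.04,0,0],"fingers": 0.03},{"rotation": [0,0,0],"slide": [-0.06,0,0],"fingers": 0.03},{"rotation": [0,0,0],"slide": [-0.06,0,0],"fingers": 0.03},{"rotation": [0,0,0],"slide": [-0.05,0,0],"fingers": 0.03},{"rotation": [0,0,0],"slide": [-0.038,0,0],"fingers": 0.03},{"rotation": [0,0,0],"slide": [0,0,0],"fingers": 0.03}], force=25)

```text
time_s: 43.95
tcp_pos: [0.5922, 0.1747, 0.3255]
orientation: [0.894, 2.798, 0.635]
contact_force: [-0.6, 0.3, -0.6]
width: 0.0299
grasp_force: 0.0
```

```bash
cat >> h.py <<'E'
def hood(theta,al,off=.015):
    "tool to bar for hood angle theta (rad), fingers tilted al to the back"
    HG=PAN+.1*EX; HG[2]=.066; ph=np.arctan2(14,-205)-theta; H=HG+.2055*np.cos(ph)*EX+[0,0,.2055*np.sin(ph)]
    z=np.sin(al)*EX+[0,0,-np.cos(al)]; y=np.cos(al)*EX+[0,0,np.sin(al)]; T=Ro.from_matrix(np.c_[EY,y,z])
    s=sense(); R=Ro.from_rotvec(s['orientation'])
    print('t %.2f'%s['time_s'],'slide',R.inv().apply(H+off*z-s['tcp_pos']).round(4),'turn',(R.inv()*T).as_rotvec().round(4))
E
python3 - <<'E'
from h import *
s=sense();print(s['joints'].round(2),s['tcp_pos'])
hood(1.65,.45,-.03); hood(1.65,.45)
c=cap('wrist','w10'); P,u,v=cloud(c); D=(P-PAN)*1000; X,Y,Z=D@EX,D@EY,P[:,2]*1000
m=(abs(Y)<50)&(X>105)&(X<160)&(Z>258)&(Z<290); print('bar',m.sum(),np.percentile(X[m],[5,50,95]),np.percentile(Z[m],[5,50,95])) if m.any() else print('none')
E
```

```text
[-0.5   0.29  0.34  1.83 -0.58  0.79  1.12] [0.59216662 0.17469723 0.32547115]
t 43.95 slide [0.0019 0.0131 0.0386] turn [-0.003   0.0046 -0.0066]
t 43.95 slide [0.0021 0.0132 0.0836] turn [-0.003   0.0046 -0.0066]
bar 2551 [128.28375389 131.36174585 137.71676817] [269.16988246 274.31171597 275.92433618]
```

View pics/w10.png

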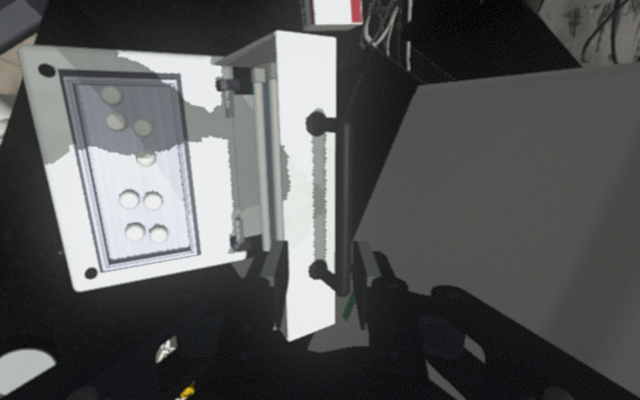

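The last allowed view shows all eight tablets flat in one layer (left three near (111,95)–(143,127), middle at (146,158), (130,200), (152,200), right at (135,232), (158,234)). The handle bar lies between the fingers at (347,205). Now grip the bar.

>>> step_arm(moves=[{"rotation": [-0.003,0.004,-0.006],"slide": [0.002,0.0132,0.01],"fingers": 0.03},{"rotation": [0,0,0],"slide": [0,0,0.03],"fingers": 0.03},{"rotation": [0,0,0],"slide": [0,0,0.03],"fingers": 0.03},{"rotation": [0,0,0],"slide": [0,0,0.0135],"fingers": 0.03},{"rotation": [0,0,0],"slide": [0,0,0],"fingers": 0.02},{"rotation": [0,0,0],"slide": [0,0,0],"fingers": 0.005},{"rotation": [0,0,0],"slide": [0,0,0],"fingers": 0.005},{"rotation": [0,0,0],"slide": [0,0,0],"fingers": 0.005}], force=25)

```text
time_s: 45.0
tcp_pos: [0.6169, 0.2181, 0.2578]
orientation: [0.879, 2.802, 0.645]
contact_force: [-2.8, 2.7, 1.9]
width: 0.0109
grasp_force: 25.2
```

```bash
python3 - <<'E'
from h import *
s=sense();print(s['joints'].round(2),s['contact_force'])
hood(1.65,.45)
# per-step world arc in constant tool frame (al=.45)
al=.45; th=np.linspace(1.65,0,23); ph=np.arctan2(14,-205)-th; p=205.5*np.c_[np.cos(ph),np.sin(ph)]; d=np.diff(p,axis=0)
ty=np.array([np.cos(al),np.sin(al)]);tz=np.array([np.sin(al),-np.cos(al)])
print(np.c_[th[1:],d@ty,d@tz].round(2).tolist())
E
```

```text
[-0.5   0.41  0.28  1.83 -0.68  0.66  1.19] [-2.81370825  2.65504989  1.89658418]
t 45.00 slide [-0.003  -0.0024  0.0011] turn [ 0.0028 -0.0008  0.003 ]
[[1.58, -13.06, -8.18], [1.5, -13.63, -7.18], [1.42, -14.13, -6.14], [1.35, -14.55, -5.06], [1.27, -14.89, -3.96], [1.2, -15.15, -2.83], [1.12, -15.32, -1.69], [1.05, -15.4, -0.54], [0.98, -15.4, 0.62], [0.9, -15.31, 1.77], [0.82, -15.13, 2.91], [0.75, -14.87, 4.04], [0.68, -14.53, 5.14], [0.6, -14.1, 6.21], [0.52, -13.59, 7.25], [0.45, -13.01, 8.25], [0.38, -12.36, 9.2], [0.3, -11.63, 10.1], [0.22, -10.84, 10.95], [0.15, -9.99, 11.73], [0.07, -9.09, 12.44], [0.0, -8.13, 13.09]]
```

>>> step_arm(moves=[{"rotation": [0,0,0],"slide": [0,-0.0065,-0.0041],"fingers": 0.005},{"rotation": [0,0,0],"slide": [0,-0.0066,-0.0041],"fingers": 0.005},{"rotation": [0,0,0],"slide": [0,-0.0136,-0.0072],"fingers": 0.005},{"rotation": [0,0,0],"slide": [0,-0.0141,-0.0061],"fingers": 0.005},{"rotation": [0,0,0],"slide": [0,-0.0146,-0.0051],"fingers": 0.005},{"rotation": [0,0,0],"slide": [0,-0.0149,-0.004],"fingers": 0.005},{"rotation": [0,0,0],"slide": [0,-0.0151,-0.0028],"fingers": 0.005},{"rotation": [0,0,0],"slide": [0,-0.0153,-0.0017],"fingers": 0.005},{"rotation": [0,0,0],"slide": [0,-0.0154,-0.0005],"fingers": 0.005},{"rotation": [0,0,0],"slide": [0,0,0],"fingers": 0.005},{"rotation": [0,0,0],"slide": [0,0,0],"fingers": 0.005}])

```text
time_s: 46.38
tcp_pos: [0.5484, 0.1195, 0.2385]
orientation: [0.879, 2.803, 0.644]
contact_force: [-5.8, 1.5, 4.1]
width: 0.0108
grasp_force: 26.4
```

```bash
python3 - <<'E'
from h import *
s=sense();print(s['joints'].round(2),s['contact_force'],s['width'])
hood(1.05,.45)
E
```

```text
[-0.33  0.31  0.25  2.04 -0.75  0.62  1.44] [-5.79775349  1.47574072  4.06552487] 0.010844749649960265
t 46.38 slide [-0.0026 -0.002   0.0004] turn [ 0.0018 -0.001   0.0026]
```

>>> step_arm(moves=[{"rotation": [0,0,0],"slide": [0,-0.0077,0.0002],"fingers": 0.005},{"rotation": [0,0,0],"slide": [0,-0.0077,0.0004],"fingers": 0.005},{"rotation": [0,0,0],"slide": [0,-0.0153,0.0018],"fingers": 0.005},{"rotation": [0,0,0],"slide": [0,-0.0151,0.0029],"fingers": 0.005},{"rotation": [0,0,0],"slide": [0,-0.0149,0.004],"fingers": 0.005},{"rotation": [0,0,0],"slide": [0,-0.0145,0.0051],"fingers": 0.005},{"rotation": [0,0,0],"slide": [0,-0.0141,0.0062],"fingers": 0.005},{"rotation": [0,0,0],"slide": [0,-0.0136,0.0073],"fingers": 0.005},{"rotation": [0,0,0],"slide": [0,-0.013,0.0082],"fingers": 0.005},{"rotation": [0,0,0],"slide": [0,-0.0062,0.0046],"fingers": 0.005},{"rotation": [0,0,0],"slide": [0,-0.0062,0.0046],"fingers": 0.005},{"rotation": [0,0,0],"slide": [0,-0.0058,0.005],"fingers": 0.005},{"rotation": [0,0,0],"slide": [0,-0.0058,0.0051],"fingers": 0.005},{"rotation": [0,0,0],"slide": [0,0,0],"fingers": 0.005}])

```text
time_s: 48.12
tcp_pos: [0.4904, 0.0357, 0.1271]
orientation: [0.88, 2.803, 0.644]
contact_force: [-0.7, -2.2, -1.1]
width: 0.0111
grasp_force: 26.8
```

```bash
python3 - <<'E'
from h import *
s=sense();print(s['joints'].round(2),s['contact_force'],s['width'])
hood(.3,.45);hood(0,.45)
E
```

```text
[ 0.01  0.44  0.06  2.24 -1.13  0.45  2.05] [-0.74467571 -2.24346014 -1.05488013] 0.011059059655453118
t 48.12 slide [-0.0021 -0.0018 -0.0001] turn [ 0.0016 -0.0008  0.0022]
t 48.12 slide [-0.002  -0.0399  0.048 ] turn [ 0.0016 -0.0008  0.0022]
```

```bash
python3 - <<'E'
import numpy as np
th=np.linspace(.3,0,11); al=np.linspace(.45,.2,11)
ph=np.arctan2(14,-205)-th; H=205.5*np.c_[np.cos(ph),np.sin(ph)]; T=H+15*np.c_[np.sin(al),-np.cos(al)]
d=np.diff(T,axis=0); a=al[:-1]
print(np.c_[(d*np.c_[np.cos(a),np.sin(a)]).sum(1),(d*np.c_[np.sin(a),-np.cos(a)]).sum(1)].round(1).tolist())
E
```

```text
[[-4.8, 4.3], [-4.6, 4.5], [-4.3, 4.7], [-4.0, 4.9], [-3.8, 5.1], [-3.5, 5.3], [-3.2, 5.5], [-2.9, 5.6], [-2.6, 5.8], [-2.2, 5.9]]
```

>>> step_arm(moves=[{"rotation": [0.025,0,0],"slide": [0,-0.0048,0.0043],"fingers": 0.005},{"rotation": [0.025,0,0],"slide": [0,-0.0046,0.0045],"fingers": 0.005},{"rotation": [0.025,0,0],"slide": [0,-0.0043,0.0047],"fingers": 0.005},{"rotation": [0.025,0,0],"slide": [0,-0.004,0.0049],"fingers": 0.005},{"rotation": [0.025,0,0],"slide": [0,-0.0038,0.0051],"fingers": 0.005},{"rotation": [0.025,0,0],"slide": [0,-0.0035,0.0053],"fingers": 0.005},{"rotation": [0.025,0,0],"slide": [0,-0.0032,0.0055],"fingers": 0.005},{"rotation": [0.025,0,0],"slide": [0,-0.0029,0.0056],"fingers": 0.005},{"rotation": [0.025,0,0],"slide": [0,-0.0015,0.003],"fingers": 0.005},{"rotation": [0,0,0],"slide": [0,0,0],"fingers": 0.005}])

```text
time_s: 49.38
tcp_pos: [0.4813, 0.023, 0.0751]
orientation: [0.914, 2.916, 0.329]
contact_force: [1.5, -2.9, -1.1]
width: 0.0106
grasp_force: 27.5
```

```bash
python3 - <<'E'
from h import *
s=sense();print(s['joints'].round(2),s['contact_force'],s['width'])
hood(0,.225)
E
```

```text
[-0.25  0.55  0.26  2.21 -0.89  0.41  1.76] [ 1.47895929 -2.92345517 -1.0776967 ] 0.010630690502140558
t 49.38 slide [-0.0022 -0.0046  0.0089] turn [-0.0001 -0.0001  0.0034]
```

>>> step_arm(moves=[{"rotation": [0,0,0],"slide": [0,-0.0007,0.002],"fingers": 0.005},{"rotation": [0,0,0],"slide": [0,-0.0007,0.002],"fingers": 0.005},{"rotation": [0,0,0],"slide": [0,-0.0007,0.002],"fingers": 0.005},{"rotation": [0,0,0],"slide": [0,-0.0006,0.002],"fingers": 0.005},{"rotation": [0,0,0],"slide": [0,0,0.0015],"fingers": 0.005},{"rotation": [0,0,0],"slide": [0,0,0],"fingers": 0.005}])

```text
time_s: 50.12
tcp_pos: [0.4808, 0.0223, 0.0655]
orientation: [0.916, 2.915, 0.331]
contact_force: [-1.5, -5.0, -0.6]
width: 0.0107
grasp_force: 27.7
```

>>> step_arm(moves=[{"rotation": [0,0,0],"slide": [0,0,0.0015],"fingers": 0.005},{"rotation": [0,0,0],"slide": [0,0,0],"fingers": 0.005}])

```text
time_s: 50.38
tcp_pos: [0.4808, 0.0222, 0.0639]
orientation: [0.916, 2.915, 0.33]
contact_force: [-1.9, -7.4, -0.5]
width: 0.0112
grasp_force: 27.8
```

>>> step_arm(moves=[{"rotation": [0,0,0],"slide": [0,0.001,0.0015],"fingers": 0.005},{"rotation": [0,0,0],"slide": [0,0,0.0015],"fingers": 0.005},{"rotation": [0,0,0],"slide": [0,0,0],"fingers": 0.005}])

```text
time_s: 50.75
tcp_pos: [0.4813, 0.0223, 0.0617]
orientation: [0.918, 2.914, 0.329]
contact_force: [-14.3, -17.2, 23.0]
width: 0.0109
grasp_force: 31.2
```

```bash
python3 - <<'E'
from h import *
print(sense()['contact_force'])
P,u,v=cloud(cap('scene')); D=(P-PAN)*1000; X,Y,Z=D@EX,D@EY,P[:,2]*1000
m=(abs(Y)<100)&(X>-60)&(X<90)&(Z<200)&(Z>50); A=np.c_[X[m],np.ones(m.sum())]; print(m.sum(),'hood top slope',np.linalg.lstsq(A,Z[m],rcond=None)[0])
m=(abs(Y)>62)&(abs(Y)<112)&(X<-40)&(X>-75)&(Z>30); print(np.percentile(Z[m],[5,25,50,75,95]).round())
E
```

```text
[-14.25055658 -17.19114615  23.00570621]
1058 hood top slope [-4.24983480e-04  9.63662899e+01]
[44. 58. 78. 95. 97.]
```

>>> step_arm(moves=[{"rotation": [0,0,0],"slide": [0,0,-0.001],"fingers": 0.015},{"rotation": [0,0,0],"slide": [0,0,0],"fingers": 0.03},{"rotation": [0,0,0],"slide": [0,0,0],"fingers": 0.03},{"rotation": [0,0,0],"slide": [0,0,-0.01],"fingers": 0.03},{"rotation": [0,0,0],"slide": [0,0,-0.02],"fingers": 0.03},{"rotation": [0,0,0],"slide": [0,0,-0.04],"fingers": 0.03},{"rotation": [0,0,0],"slide": [0,0,-0.05],"fingers": 0.03},{"rotation": [0,0,0],"slide": [0,0,-0.05],"fingers": 0.03},{"rotation": [0,0,0],"slide": [0,0,0],"fingers": 0.03}])

```text
time_s: 51.92
tcp_pos: [0.4611, -0.0078, 0.2316]
orientation: [0.914, 2.91, 0.336]
contact_force: [0.4, 0.4, -0.7]
width: 0.0303
grasp_force: 0.0
```

```bash
python3 - <<'E'
from h import *
s=sense(); print(s['time_s'],s['contact_force'],s['tcp_pos'])
P,u,v=cloud(cap('scene')); D=(P-PAN)*1000; X,Y,Z=D@EX,D@EY,P[:,2]*1000
m=(abs(Y)<100)&(X>-55)&(X<90)&(Z<110)&(Z>80); A=np.c_[X[m],np.ones(m.sum())]; print(m.sum(),'hood top',np.linalg.lstsq(A,Z[m],rcond=None)[0])
P,u,v=cloud(cap('top')); m=(P[:,2]>.055)&(P[:,2]<.08)&(np.hypot(P[:,0]-.389,P[:,1]-.32)<.07)
print('grip',m.sum(),cv2.minAreaRect((P[m][:,:2]*1000).astype(np.float32)))
D=(P-PAN)*1000; X,Y,Z=D@EX,D@EY,P[:,2]*1000
m=(abs(Y)<48)&(abs(X+105)<15)&(Z>60)&(Z<110); print('bar',m.sum(),np.percentile(X[m],50) if m.any() else '',np.percentile(Z[m],[50,95]) if m.any() else '')
E
```

```text
51.925 [ 0.39147479  0.40684299 -0.67455032] [ 0.46106874 -0.00778565  0.23159448]
1588 hood top [6.77849281e-04 9.63889111e+01]
grip 255 ((386.6579895019531, 320.41583251953125), (93.18009185791016, 18.329187393188477), 54.75019454956055)
bar 141 -102.95608633170177 [86.20167016 88.77412599]
```

```bash
python3 -c "
from workcell import order
print(order.finish_job())"
```

```text
the job is handed in; nothing more can be done
None
```

The job is handed in at about 52 s: all eight tablets lie flat in one layer (3 left, 3 middle, 2 right; one of the middle three sits at the right boundary), the empty shaker stands upright on the counter and the hood is fully closed; four tablets landed on edge, and I tipped them flat with the shaker's side, not the fingers.

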